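# Set up the twin-nozzle pastry filler: even portions, hopper on

## Robot

A 6-joint arm with a two-finger parallel gripper is mounted at the origin on the work surface. World frame = base frame: x ahead of the robot, y to its left, z up, the work surface at z = 0. Lengths are in mm, angles in rad, forces in N, time in s.
With the tool pointing down it reaches from about 225 to 725 mm from the base axis. Payload 3.1 kg.
Tool frame: the origin (TCP) lies at the very end of the fingers, on their centre line; the grasp point (between the pads) lies behind it (robot.grip_depth is the x of the grasp point in the tool frame, in mm); x points along the fingers, z is the direction in which the jaws open and shut, and the axes are right-handed (so a half turn about x gives the same grasp; the last joint's range is limited). The gripper opens to 85 mm and grips with 20 to 120 N. Pads are 22 mm wide; open, the fingers measure 114 mm over their backs; the gripper's body (76 mm by 85 mm) begins 54 mm behind the grasp point. The pads swing forward as they close: fully open they stand 13 mm farther back than shut.
Start: joints at [-1.285, 0.048, 0.099, 1.622, 0, 1.443], TCP at [211.083, -480.689, 231.312] pointing down, gripper open.
Joint ranges: [-2.91, 2.91], [-0.99, 1.94], [-1.21, 1.42], [-2.12, 2.29], [-1.49, 1.47], [-3.14, 3.14]. Speed limits (rad/s): [2.79, 2.79, 3.14, 3.14, 3.14, 3.14].

## Interface

Orientations are given as a unit quaternion [x, y, z, w].
In Python, from station import sensors, imaging, hand_in, spotter, robot gives the robot as it stands.
- The arm moves only by the tool carry_out, never from a script. Its arguments are lists of equal length, an entry for each row: "fingers": the closure, from 0 (fully open) to 1 (shut); "translation": the shift along the world's x, y, z in units of 40 mm (1.0 is 40 mm), a list of three; "rotation": the turn, a rotation vector about the world's x, y, z in units of 5 degrees (1.0 is 5 degrees), a list of three. A call has 1 to 8 rows; each row shifts and turns the pose as measured when the row begins; what a row does not reach is not made up. A row lasts 1/10 s, in which the tool goes at most 50 mm and 8.59 degrees, less where a joint would pass 70% of its speed; a pose out of reach is approached as far as the arm can. A call is refused whole if a number of a shift passes 1 or a number of a turn 1, either way. A call with a gripper value outside its range is refused whole. The fingers move at their own pace and stop on an object; "force" is the grip in N (left out, the last holds). Time passes only in rows, so rows that do not move let the fingers close. It gives the time, the measured TCP pose, the force and the opening at its end, in the units of the state.
- sensors.state(): the state, without advancing time (a new reading comes with each control period).
- imaging.grab_frame(name): name is "scene" or "top"; returns the picture (400x640x3 uint8, red, green, blue); there is no depth.
- imaging.camera_params(name): a dict with "fovy" (degrees; the focal length in pixels is half the picture's height over the tangent of half this angle, whatever the lens; pixels are square), "cx", "cy" (the principal point, pixels), "k1" (the pictures are not rectified: a ray, as slopes to the right and down, at radius r is drawn at 1 + k1 r^2 times it, then the intrinsics apply), "R" (3x3) and "t" (3): a world point X has camera coordinates R X + t. Camera axes: x right, y down, z forward; pixel columns grow to the right and rows downward; lengths in mm; the calibration is good to about 2 mm. A picture is of the moment at which its call begins. camera_params takes no time and is no camera call.
- hand_in(): hands the job in, once; it reports no verdict.
Trained networks look in the newest picture that a camera, given by its name, has taken for a name from the list of things; names that differ only in an ending like _2 or _b are one class to them, and where a whole thing is asked for, a point or a joint stands for the part that bears it (a point fixed in the world has none). Each returns a list of dicts, best first, with "confidence" (0 to 1); they miss things now and then, are a little off and sometimes report something else, mostly with a low value. They report only what shows in the picture. A call takes as long as a camera call. They do not tell look-alikes from the thing itself.
- spotter.regions_of(query, camera): "pixels" (400x640 bool, what is visible of it) and "bbox" ([left, top, right, bottom] in pixels, round what is visible of it).
The state is a dict: "time_s": time; "qpos": joint angles; "joint_vel": joint speeds; "joint_efforts": joint torques, N m; "eef_pos": TCP position; "eef_rot": TCP orientation; "wrist_force": force on the tool from outside, world axes, zero at the start; "torque": the same for the moment, N m; "opening": opening from 0.0 (shut) to 1.0 (fully open).
Only numpy, scipy, OpenCV 4.12 (cv2) and the standard library are available. Lean on these libraries where they do the work, as an engineer would, in place of code of your own. Each camera call takes 0.05 s, during which the arm holds its last target.

## Task

Get the pastry filler ready for work: one of its two portion slides is already set, higher up the panel, so leave that one alone, lift the handle of the other slide out of the rest slot, move it to the notch level with the set one and let it drop fully home. Then take the hopper out of its pot and lower it gently, spout first, upright into the filler's neck until it is fully seated, let go, and leave the things around undisturbed.

Things in the scene. Friction and masses are not known exactly. Their poses are not given: they have to be found in the camera images.
- set_grip (a point): Centre of the black handle bar of the portion slide that is already set: the one higher up the panel, left or right. Bar 84 mm long (y axis, level), 17 mm thick (x axis: up the panel, away from the robot), 20 mm deep (z axis: square off the panel). Seated, its centre is 50 mm off the panel, which slopes 35 deg, lower edge to the robot. The bar stands on one stem, 11 x 14 mm, at its middle.
- low_grip (a point): Centre of the identical bar of the slide still down in the rest slot, 110 mm beside the set one (26 mm free between the bars), axes parallel. Raise it 12 to 20 mm square off the panel to clear the teeth (15 mm high), against a spring of 4 to 7 N; let go, it drops into the notch below. Each slide has, above its rest slot, 4 notches 20 mm apart, level with the other's, with 1.5 mm play either way.
- set_slide (a joint): Place of the set slide up the panel in m: 0 to 0.025 in the rest slot (lower end, nearest the robot), 0.043, 0.063, 0.083, 0.103 in the four notches.
- low_slide (a joint): The same for the other slide.
- set_lift (a joint): How far the set slide's bar is raised off its seat in m: 0 seated, 0.021 at its upper stop.
- low_lift (a joint): The same for the other bar.
- filler: The steel twin-nozzle filler, fixed, z up; origin on the table under it. Housing 260 mm wide (y), from 135 mm before (-x, robot side) to 170 mm behind the origin. Panel from 36 mm height at the front to 128 mm at x = -4 mm; behind it a level deck, 128 mm high. Motor drum reaches to x = 255 mm. A thin tube at 80 to 93 mm height sticks out of each side to y = 230 mm, at x = 100 mm.
- neck (a point): Centre of the mouth of the filler's upright neck, 180 mm above the table; a steel tube standing on the deck, 75 mm behind the filler's origin, 60 mm outside diameter, bore 43 mm, 52 mm deep.
- hopper_grip (a point): Centre of the black grip (16 mm diameter, 70 mm long along this frame's y) of the level handle across the hopper's mouth, 142 mm above the spout's end, 37 mm above the rim. Hopper: steel funnel, 0.28 to 0.5 kg; spout 45 mm long, diameter 30 mm at its end to 39 mm under the cone; cone 60 mm high, flaring to 140 mm. At the start it hangs upright in the pot. Any turn about the upright will do.
- pot: Steel pot that holds the hopper, fixed, 96 mm diameter, 90 mm high, with a small side handle; origin under its centre. It stands to the left or to the right of the filler, the canister on the other side.
- canister: Bystander: lidded canister, 110 mm diameter, 142 mm high; origin under its centre.
- tip0: Bystander: spare piping nozzle, a cone 34 mm wide, 52 mm high, standing on the filler's deck left of the neck; origin under its centre.
- tip1: Bystander: the same, right of the neck.
- ramekin: Bystander: white ramekin, 68 mm diameter, 40 mm high, in front and left of the filler; origin under its centre.
- cutter: Bystander: round steel pastry cutter, 60 mm diameter, 40 mm high, in front and right of the filler; origin under its centre.
- bottle: Bystander: white bottle, 64 mm diameter, 190 mm high, left of the filler; origin under its centre.
- shaker: Bystander: metal shaker, 72 mm diameter, 110 mm high, right of the filler; origin under its centre.
- hopper: The hopper; origin at the centre of the spout's lower end, z up along the funnel. Seated, the cone rests on the neck's mouth and this point lies about 45 mm below the mouth.
There are look-alikes about, which are no part of the job. What is shaped like the hopper but red is not meant.

How it is judged (in metres and radians):
On the way, in this order (a step that is already met when the one before it is completed fails the run):
1. the slide that was low is home in the notch level with the set one (x of low_grip in the frame of set_grip between -0.006 and 0.006 m and value of joint low_lift below 0.003 m), for 0.2 s.
2. the hopper is fully seated in the neck, upright (horizontal distance between hopper and neck below 0.005 m and z of hopper in the frame of neck below -0.041 m and angle between hopper_grip's own z axis and vertical below 0.07 rad), for 0.2 s.
At the end, for the whole second after the job is handed in: Both slide bars seated in their notches (raised less than 3 mm) and level with each other within 6 mm, the set one where it was (within 8 mm); the hopper upright (within 4 deg) in the neck, its spout's end centred within 5 mm and at least 41 mm below the mouth, at rest and released (all of step 1 and all of step 2 and value of joint set_lift below 0.003 m and distance of set_grip from where it was at the start of the episode below 0.008 m and linear speed of hopper below 0.02 m/s); the robot touches nothing.
It fails at once if the set slide is shifted or raised by more than 12 mm (distance of set_grip from where it was at the start of the episode above 0.012 m).
It fails at once if the hopper is dropped into the neck (faster than 0.35 m/s inside it) or rammed on to the filler (more than 60 N) (contact force between hopper and filler above 60 N or (linear speed of hopper above 0.35 m/s and z of hopper in the frame of neck below 0 m and horizontal distance between hopper and neck below 0.02 m)).
It fails at once if a bystander is pushed more than 30 mm (distance of any of canister, tip0, tip1, ramekin, cutter, bottle, shaker from where it was at the start of the episode above 0.03 m).
It fails at once if the canister, bottle, shaker or a nozzle is tipped over (angle between any of canister, bottle, shaker, tip0, tip1's own z axis and vertical above 0.4 rad).
It also fails if it takes over 53 s, if anything falls off the work surface, if the arm or the gripper's body presses on something with over 40 N, if the wrist force passes 120 N, or if a joint passes its speed limit or range.

## Working session

There is one attempt and no reset: what is moved stays moved. The work goes in short steps, Python scripts to look and compute and a tool call to move; the robot and the scene stay as the last step left them, time stands still between calls to the robot, and variables do not carry over. Pictures are saved under pics/ and viewed, and the job is handed in when it is done.

Besides the shell and the picture viewer there is one more tool, called after "Request:" by a JSON object that holds its "op" and its "data". carry_out: Moves the arm, as the interface text tells. Its arguments: {"type":"object","properties":{"fingers":{"type":"array","items":{"type":"number"}},"translation":{"type":"array","items":{"type":"array","items":{"type":"number"}}},"rotation":{"type":"array","items":{"type":"array","items":{"type":"number"}}},"force":{"type":"number"}},"required":["fingers","translation","rotation"]}

```bash
ls; mkdir -p pics; python3 - <<'E'
from station import sensors, imaging, spotter, robot
import cv2
print(sensors.state()); print(robot.grip_depth)
for n in("scene","top"):
    im=imaging.grab_frame(n); cv2.imwrite(f"pics/{n}0.png",im[:,:,::-1]); print(imaging.camera_params(n))
E
```

```text
pics
{'time_s': 0.0, 'qpos': array([-1.28480408e+00,  4.87387595e-02,  9.75782383e-02,  1.62199515e+00,
        3.03259901e-05,  1.44297683e+00]), 'joint_vel': array([ 1.85897454e-04,  1.89788950e-03,  1.32477490e-04, -9.76049337e-05,
       -1.13915847e-03,  2.95158264e-05]), 'joint_efforts': array([-1.30168490e-03, -3.38772297e+01,  3.20020652e+01,  2.00247596e-02,
       -3.26418785e-04, -3.39905085e-06]), 'eef_pos': array([ 210.91701482, -480.09886221,  230.11357259]), 'eef_rot': array([ 0.38716853,  0.59267921, -0.38606943,  0.59142394]), 'wrist_force': array([-0.11888705, -0.08541601, -0.05073537]), 'torque': array([-0.0306622 ,  0.01992798, -0.02685475]), 'opening': 0.9981380586669207}
-18.700000000000003
{'fovy': 51.30369509130546, 'cx': 315.04408464700384, 'cy': 200.8824618825919, 'k1': -0.09898242242871233, 'R': array([[ 0.70021833,  0.7138935 , -0.00709688],
       [ 0.54441996, -0.54036906, -0.64156697],
       [-0.46184542,  0.44537327, -0.7670342 ]]), 't': array([-331.38017732, -189.47326775, 1360.49225976])}
{'fovy': 44.83888805311581, 'cx': 320.66813328708844, 'cy': 195.35508814921212, 'k1': -0.055140426932135944, 'R': array([[-0.0137134 , -0.99984437, -0.01109826],
       [-0.9840717 ,  0.01546286, -0.17709824],
       [ 0.17724229,  0.00849286, -0.9841306 ]]), 't': array([  18.06057043,  515.56640335, 1503.54092269])}
```

View pics/scene0.png

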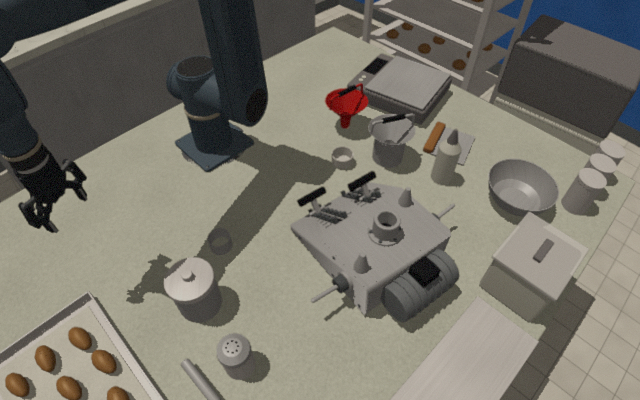

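View pics/top0.png

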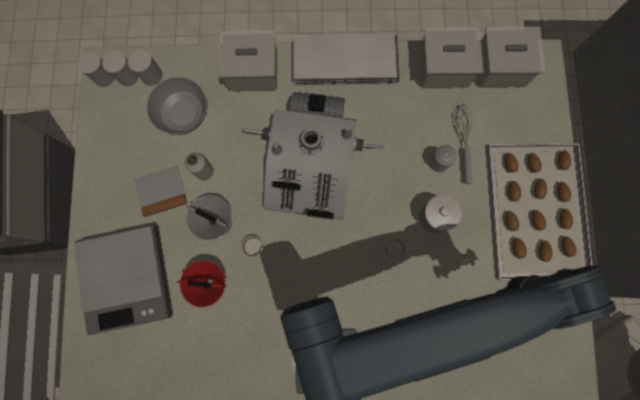

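Top picture: hopper candidates are the red funnel at (203,283), which is not meant, and the grey one in the pot at (209,215), which I choose. The bars are set (286,184, left) and low (320,213, right). In the scene picture the neck is at (386,222). Next I take close crops and masks.

```bash
cat > h.py <<'E'
import numpy as np, cv2
from station import sensors, imaging, spotter, robot
from scipy.spatial.transform import Rotation as Rn
P={n:imaging.camera_params(n) for n in("scene","top")}
def proj(n,X):
    p=P[n];X=np.atleast_2d(np.asarray(X,float));c=X@np.array(p["R"]).T+p["t"];s=c[:,:2]/c[:,2:]
    f=200/np.tan(np.radians(p["fovy"])/2);r2=(s**2).sum(1,keepdims=True)
    return s*(1+p["k1"]*r2)*f+[p["cx"],p["cy"]]
def ray(n,uv):
    p=P[n];f=200/np.tan(np.radians(p["fovy"])/2);d=(np.asarray(uv,float)-[p["cx"],p["cy"]])/f;s=d.copy()
    for _ in range(20): s=d/(1+p["k1"]*(s@s))
    R=np.array(p["R"]);return -R.T@p["t"],R.T@np.r_[s,1]
def atz(n,uv,z):
    o,d=ray(n,uv);return o+d*(z-o[2])/d[2]
def tri(uvs,uvt):
    a=[ray("scene",uvs),ray("top",uvt)];A=0;b=0
    for o,d in a:
        d=d/np.linalg.norm(d);M=np.eye(3)-np.outer(d,d);A=A+M;b=b+M@o
    X=np.linalg.solve(A,b);return X,[np.round(proj(n,X)[0]-u,1) for n,u in(("scene",uvs),("top",uvt))]
def crop(n,im,x0,y0,x1,y1,k,out):
    c=cv2.resize(im[y0:y1,x0:x1],None,fx=k,fy=k,interpolation=cv2.INTER_CUBIC);c=np.clip(c.astype(float)*1.6,0,255).astype(np.uint8)
    cv2.imwrite(out,c[:,:,::-1])
E
python3 - <<'E'
from h import *
for n in("scene","top"):
    im=imaging.grab_frame(n)
    if n=="scene": crop(n,im,285,80,485,210,4,"pics/s1.png");crop(n,im,285,160,465,310,4,"pics/s2.png")
    else: crop(n,im,180,85,380,235,4,"pics/t1.png")
    for q in("set_grip","low_grip","hopper_grip","hopper","filler","neck","tip0","bottle","canister","ramekin","pot"):
        try:
            for d in spotter.regions_of(q,n)[:3]:
                ys,xs=np.nonzero(d["pixels"]);print(n,q,round(d["confidence"],2),np.round(d["bbox"],1),xs.mean().round(1),ys.mean().round(1),len(xs))
        except Exception as e: print(q,e)
print(sensors.state()["time_s"])
E
```

```text
scene set_grip 0.58 [347.4 172.8 381.8 201.7] 362.5 182.3 327
scene low_grip 0.54 [295.3 186.6 325.2 214.6] 313.5 199.0 336
scene hopper_grip 0.88 [326.2  82.7 367.  130.6] 345.8 102.9 1164
scene hopper_grip 0.7 [367.8 112.1 417.  148.8] 392.5 128.5 1220
scene hopper_grip 0.63 [374.2 141.6 409.2 168.6] 388.0 154.6 638
scene hopper 0.66 [324.6  85.2 365.2 128.2] 346.5 103.0 1138
scene hopper 0.59 [366.6 111.1 416.2 147.2] 392.6 128.7 1345
scene hopper 0.29 [351.5 253.3 366.8 273. ] 360.4 263.4 207
scene filler 0.7 [293.1 184.5 459.  320.7] 382.8 251.7 14019
scene neck 0.92 [294.2 181.5 460.1 321.8] 382.8 252.2 13869
scene tip0 0.72 [400.  185.1 409.9 206.6] 405.3 197.7 204
scene tip0 0.47 [352.9 250.4 368.3 274.4] 360.7 263.2 211
scene bottle 0.84 [432.4 127.7 458.9 184.9] 446.1 159.4 1044
scene bottle 0.19 [298.6 187.1 323.7 216.4] 313.5 198.8 368
scene canister 0.78 [164.2 259.4 222.8 323.5] 193.4 289.3 2750
scene ramekin 0.91 [333.  147.  353.4 167.2] 341.6 156.7 384
scene ramekin 0.26 [213.6 332.7 256.8 378.8] 235.7 355.7 1386
scene pot 0.89 [371.2 138.7 406.8 167.7] 386.8 153.9 649
top set_grip 0.48 [275.4 184.  300.5 191. ] 288.4 184.7 197
top low_grip 0.55 [306.1 206.8 332.6 220.9] 320.6 213.3 240
top hopper_grip 0.96 [179.5 260.6 225.3 305.4] 202.1 283.6 1650
top hopper_grip 0.89 [190.  192.7 230.9 239.2] 207.8 217.2 1675
top hopper 0.6 [179.4 262.6 225.4 306.2] 202.3 283.8 1631
top hopper 0.55 [186.3 195.6 229.2 238.4] 208.3 217.6 1530
top filler 0.64 [242.   92.3 382.6 216.6] 309.9 152.8 8957
top neck 0.77 [245.1  93.1 372.4 219.7] 309.9 152.2 8764
top tip0 0.52 [268.9 140.6 281.1 157.9] 276.3 149.3 86
top tip0 0.47 [341.3 128.1 353.9 137.9] 346.6 133.3 87
top bottle 0.8 [183.7 153.9 213.8 182. ] 198.5 165.9 573
top canister 0.91 [418.4 196.3 462.1 233.1] 440.0 213.8 1234
top ramekin 0.73 [241.  238.3 260.9 258.9] 251.9 246.6 320
1.3
```

View pics/s1.png

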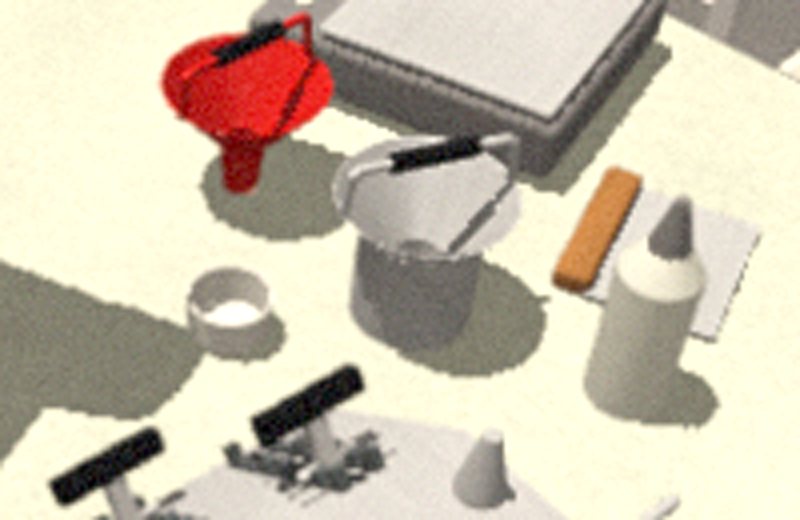

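View pics/s2.png

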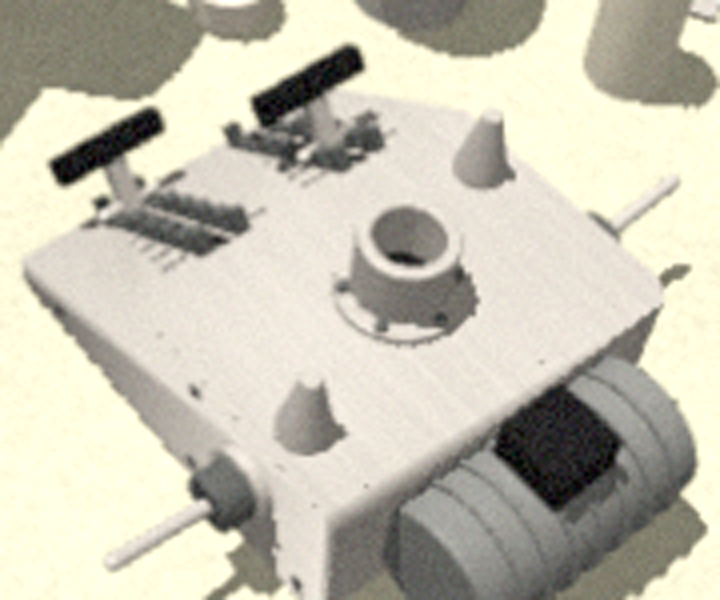

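View pics/t1.png

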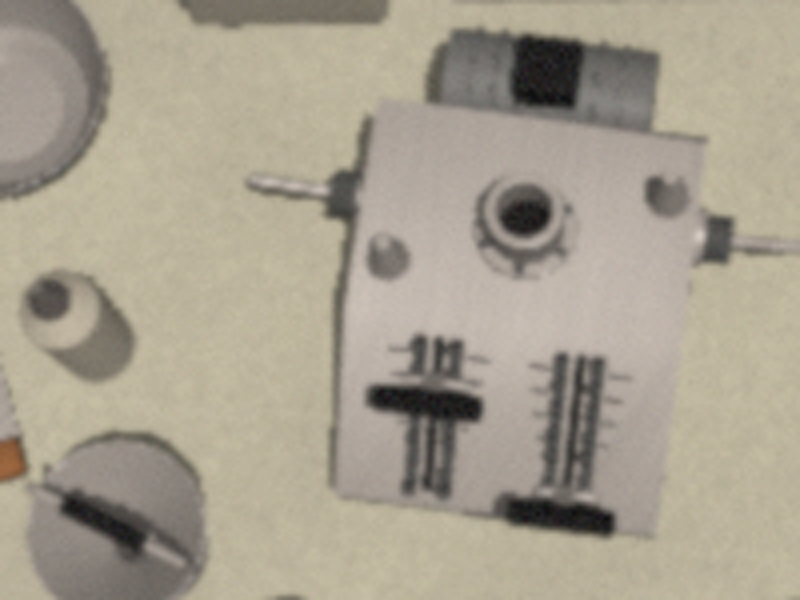

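```bash
cat > fit.py <<'E'
from h import *
from scipy.optimize import least_squares
def dark(n,im,box,th):
    x0,y0,x1,y1=box;m=(im.max(2)<th).astype(np.uint8);w=np.zeros_like(m);w[y0:y1,x0:x1]=m[y0:y1,x0:x1]
    k,l,s,c=cv2.connectedComponentsWithStats(w);i=1+np.argmax(s[1:,4]);return (l==i).astype(np.uint8)
def mom(m):
    ys,xs=np.nonzero(m);c=np.array([xs.mean(),ys.mean()]);C=np.cov(np.c_[xs,ys].T);w,v=np.linalg.eigh(C);d=v[:,1]*np.sign(v[0,1])
    return c,d,np.sqrt(w[::-1]),len(xs)
th=np.arctan2(92,131)
def bar(n,c,yaw,tilt=th,dims=(17,84,20)):
    R=Rn.from_euler("zy",[yaw,-tilt]).as_matrix()
    P8=np.array([[i,j,k] for i in(-.5,.5) for j in(-.5,.5) for k in(-.5,.5)])*dims
    uv=proj(n,P8@R.T+c).astype(np.float32);h=cv2.convexHull(uv);M=cv2.moments(h)
    e=proj(n,np.array([[0,42,0],[0,-42,0]])@R.T+c)
    return np.array([M["m10"]/M["m00"],M["m01"]/M["m00"]]),e
def local(x,y,yaw,p):
    return np.asarray(p)@Rn.from_euler("z",yaw).as_matrix().T+[x,y,0]
E
python3 - <<'E'
from fit import *
ims={n:imaging.grab_frame(n) for n in P}
B={("scene","set"):(345,168,384,200),("scene","low"):(294,184,328,212),("top","set"):(270,176,304,194),("top","low"):(302,204,336,222)}
obs={}
for k,b in B.items():
    m=dark(k[0],ims[k[0]],b,45 if k[0]=="scene" else 40);m=cv2.morphologyEx(m,cv2.MORPH_OPEN,np.ones((3,3),np.uint8));obs[k]=mom(m);print(k,*[np.round(q,2) for q in obs[k]])
pts=[("top",(75*1.0,0,180),(310.5,137.7)),("scene",(75,0,180),(387.2,219.5)),
("top",(170,130,128),(274.5,110.5)),("top",(170,-130,128),(356.2,119.2)),("scene",(170,-130,128),(367.5,289.5)),("scene",(170,130,128),(450,234.5)),("scene",(-135,-130,36),(291.2,227)),("top",(-135,130,36),(263,207.5)),("top",(-135,-130,36),(343.8,219.2))]
def res(v,full=False):
    x,y,yaw,ss,sl=v;r=[]
    for n,p,uv in pts: r.append((proj(n,local(x,y,yaw,[p])[0])[0]-uv)*(1 if p[2]==180 else .5))
    cs={}
    for nm,s,yy in(("set",ss,55),("low",sl,-55)):
        c=np.array([-135+s*np.cos(th)-50*np.sin(th),yy,36+s*np.sin(th)+50*np.cos(th)]);c=local(x,y,yaw,[c])[0];cs[nm]=c
        for n in P:
            r.append((bar(n,c,yaw)[0]-obs[n,nm][0]))
    return (np.array(r),cs) if full else np.ravel(r)
s=least_squares(res,[450,0,-.1,90,40]);print(s.x.round(3));r,cs=res(s.x,1);print(r.round(1));print(cs)
print(local(*s.x[:3],[[75,0,180],[0,0,0]]))
# free bars
for nm in("set","low"):
    f=lambda v:np.ravel([bar(n,v,s.x[2])[0]-obs[n,nm][0] for n in P])
    q=least_squares(f,cs[nm]);print(nm,q.x.round(1),q.fun.round(2))
# yaw from bar directions
for n in P:
  for nm in("set","low"):
    e=bar(n,cs[nm],s.x[2])[1];d=e[0]-e[1];o=obs[n,nm][1];print(n,nm,"pred",np.degrees(np.arctan2(d[1],d[0])).round(1),"obs",np.degrees(np.arctan2(o[1],o[0])).round(1),np.linalg.norm(d))
E
```

```text
('scene', 'set') [361.14 181.05] [ 0.86 -0.51] [8.27 1.96] 195
('scene', 'low') [311.08 196.37] [ 0.87 -0.48] [8.24 1.87] 186
('top', 'set') [286.49 185.34] [0.99 0.14] [7.42 1.7 ] 154
('top', 'low') [319.31 213.46] [0.99 0.14] [7.34 1.68] 150
[ 5.9370e+02  4.6470e+01 -1.5000e-01  9.0430e+01  3.8158e+01]
[[ 0.7 -0.3]
 [-0.6 -0.9]
 [ 0.2 -1.2]
 [ 0.5 -0.3]
 [ 0.1  0.9]
 [ 0.9 -1.3]
 [-0.8 -1.6]
 [ 0.2  0.2]
 [-0.  -0.2]
 [-4.2 -1.1]
 [-0.4  6.6]
 [ 1.8  0. ]
 [ 1.  -1.5]]
{'set': array([513.19361093, 114.26118029, 128.88941103]), 'low': array([454.46016905,  11.88813269,  98.84766057])}
[[667.85824022  35.26334624 180.        ]
 [593.70027196  46.4702969    0.        ]]
set [535.  114.1 158.1] [ 3.   -4.46 -1.16 -2.46]
low [449.   11.9  98.8] [ 0.3  -1.1   1.04  0.31]
scene set pred -33.8 obs -30.8 29.56834334308442
scene low pred -33.2 obs -29.0 30.688335968167628
top set pred -173.1 obs 8.0 27.769171971319686
top low pred -173.2 obs 7.9 27.337503796115723
```

```bash
cat > fit2.py <<'E'
from fit import *
ims={n:imaging.grab_frame(n) for n in P}
B={("scene","set"):(345,168,384,200),("scene","low"):(294,184,328,212),("top","set"):(270,176,304,194),("top","low"):(302,204,336,222)}
obs={}
for k,b in B.items():
    m=dark(k[0],ims[k[0]],b,45 if k[0]=="scene" else 40);m=cv2.morphologyEx(m,cv2.MORPH_OPEN,np.ones((3,3),np.uint8));obs[k]=mom(m)
pts=[("top",(75*1.0,0,180),(310.5,137.7)),("scene",(75,0,180),(387.2,219.5)),
("top",(170,130,128),(274.5,110.5)),("top",(170,-130,128),(356.2,119.2)),("scene",(170,-130,128),(367.5,289.5)),("scene",(170,130,128),(450,234.5)),("scene",(-135,-130,36),(291.2,227)),("top",(-135,130,36),(263,207.5)),("top",(-135,-130,36),(343.8,219.2))]
D=dict(diff_step=2e-3)
def res(v,full=False):
    x,y,yaw,ss,sl=v;r=[]
    for n,p,uv in pts: r.append((proj(n,local(x,y,yaw,[p])[0])[0]-uv)*(1 if p[2]==180 else .5))
    cs={}
    for nm,s,yy in(("set",ss,55),("low",sl,-55)):
        c=np.array([-135+s*np.cos(th)-50*np.sin(th),yy,36+s*np.sin(th)+50*np.cos(th)]);c=local(x,y,yaw,[c])[0];cs[nm]=c
        for n in P:
            r.append((bar(n,c,yaw)[0]-obs[n,nm][0]))
    return (np.array(r),cs) if full else np.ravel(r)
s=least_squares(res,[593,46,-.15,90,38],**D);print(s.x.round(3));r,cs=res(s.x,1);print(r.round(1).tolist());print(cs)
print(local(*s.x[:3],[[75,0,180],[0,0,0]]))
for nm in("set","low"):
    f=lambda v:np.ravel([bar(n,v,s.x[2])[0]-obs[n,nm][0] for n in P])
    q=least_squares(f,cs[nm],diff_step=2e-3);print(nm,q.x.round(1),q.fun.round(2))
for n in P:
  for nm in("set","low"):
    e=bar(n,cs[nm],s.x[2])[1];d=e[0]-e[1];o=obs[n,nm][1];print(n,nm,"pred",np.degrees(np.arctan2(d[1],d[0])).round(1),"obs",np.degrees(np.arctan2(o[1],o[0])).round(1))
x=s.x;q=[tri((387.2,219.5),(310.5,137.7))];print("neck tri",q)
for n,z0,box in(("scene",4,(285,160,465,310)),("top",4,(240,85,400,235))):
    im=ims[n].copy();x0,y0,x1,y1=box
    c=np.clip(cv2.resize(im[y0:y1,x0:x1],None,fx=4,fy=4,interpolation=cv2.INTER_CUBIC)*1.5,0,255).astype(np.uint8)
    def pl(pp,col,cl=True):
        uv=((proj(n,pp)-[x0,y0]+.5)*4).astype(int);cv2.polylines(c,[uv.reshape(-1,1,2)],cl,col,1)
    L=lambda p:local(*x[:3],p)
    pl(L([[170,130,128],[170,-130,128],[-4,-130,128],[-4,130,128]]),(255,0,0));pl(L([[-135,130,36],[-135,-130,36],[-4,-130,128],[-4,130,128]]),(255,0,0))
    t=np.linspace(0,6.28,40)
    for rr in(30,21.5):pl(L(np.c_[75+rr*np.cos(t),rr*np.sin(t),0*t+180]),(0,255,0))
    R=Rn.from_euler("zy",[x[2],-th]).as_matrix()
    for nm in cs:
      for k in(-10,10): pl(np.array([[8.5,42,k],[8.5,-42,k],[-8.5,-42,k],[-8.5,42,k]])@R.T+cs[nm],(255,255,0))
    cv2.imwrite(f"pics/fit_{n}.png",c[:,:,::-1])
E
python3 fit2.py
```

```text
[ 5.94216e+02  4.65200e+01 -1.49000e-01  1.11107e+02  3.07670e+01]
[[0.6, -0.5], [-0.4, -0.8], [0.2, -1.2], [0.5, -0.4], [0.2, 1.0], [1.0, -1.3], [-0.7, -1.5], [0.2, 0.1], [-0.0, -0.3], [0.4, -0.2], [0.1, 0.3], [0.6, -0.2], [0.9, 0.5]]
{'set': array([530.39292808, 111.7366179 , 140.77278002]), 'low': array([449.01908096,  12.7371213 ,  94.59965986])}
[[668.38176149  35.36670547 180.        ]
 [594.21572976  46.52016848   0.        ]]
set [530.5 111.3 140.7] [ 0.28 -0.05  0.25  0.22]
low [448.9  13.3  93.8] [ 0.74 -0.12  0.71  0.53]
scene set pred -33.9 obs -30.7
scene low pred -33.2 obs -29.3
top set pred -173.1 obs 7.7
top low pred -173.2 obs 8.2
neck tri [(array([668.49607873,  37.49626393, 175.02438541]), [array([-0.1,  0. ]), array([-0., -0.])])]
```

View pics/fit_scene.png

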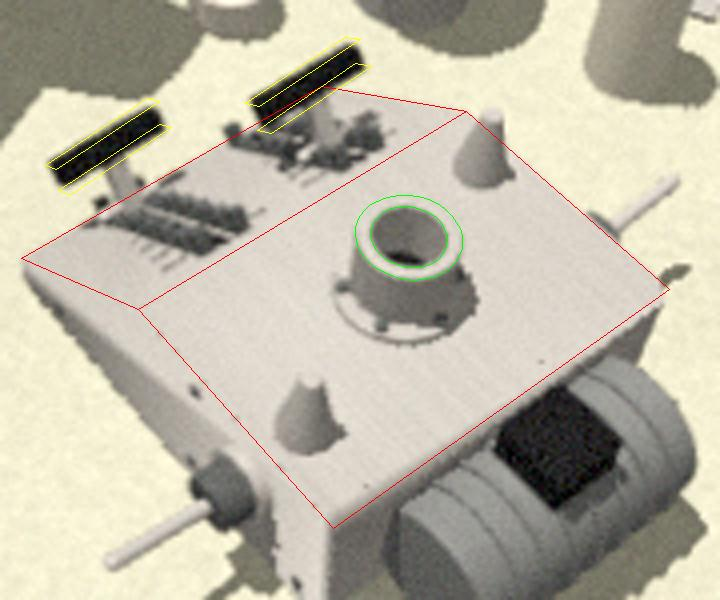

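View pics/fit_top.png

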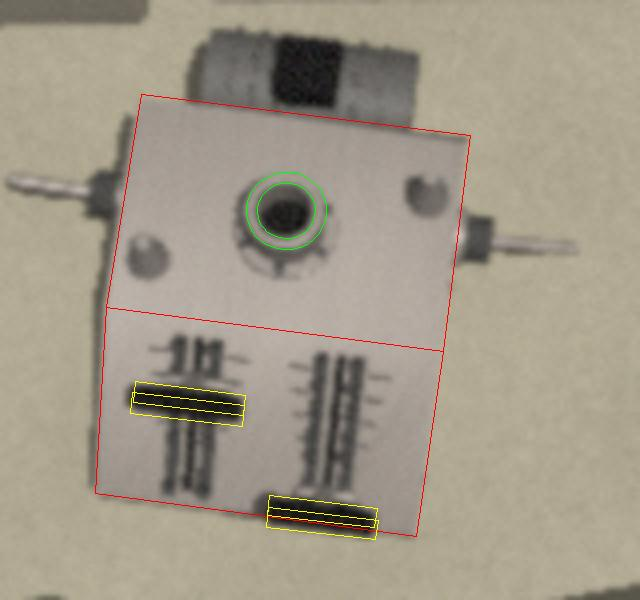

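Set bar is the left one at (530,111,141) mm and low bar is the right one at (449,13,94). The model overlay agrees to about 2 px, with filler yaw about -0.15. Next I measure the hopper grip and plan the first moves.

```bash
cat >> fit.py <<'E'
def tgtR(yaw,tilt,flip=0):
    # tool x = -panel normal, tool z = +-panel x
    px=Rn.from_euler("zy",[yaw,-tilt]).as_matrix();x=-px[:,2];z=px[:,0]*(-1 if flip else 1);return np.c_[x,np.cross(z,x),z]
E
python3 - <<'E'
from fit import *
s=sensors.state();R=Rn.from_quat(s["eef_rot"]).as_matrix();print(R.round(3),s["eef_pos"])
for f in(0,1):
    T=tgtR(-.147,th,f);rv=Rn.from_matrix(T@R.T).as_rotvec();print(f,np.degrees(rv)/5, np.linalg.norm(np.degrees(rv)));
n=Rn.from_euler("zy",[-.147,-th]).as_matrix();print("n",n[:,2],"up",n[:,0])
ims={k:imaging.grab_frame(k) for k in P}
ob={}
for k,b in(("scene",(378,108,412,128)),("top",(190,200,222,232))):
    m=dark(k,ims[k],b,60);ob[k]=mom(m);print(k,ob[k])
print(tri(ob["scene"][0],ob["top"][0]))
X=tri(ob["scene"][0],ob["top"][0])[0]
for k in P:
    c,d,w,_=ob[k];a=[atz(k,c+t*d*w[0]*1.7,X[2]) for t in(-1,1)];print(k,atz(k,c,X[2]),np.degrees(np.arctan2(*(a[1]-a[0])[[1,0]])),np.linalg.norm(a[1]-a[0]))
E
```

```text
[[-0.     0.916  0.402]
 [ 0.     0.402 -0.916]
 [-1.     0.    -0.   ]] [ 211.08375343 -480.6780998   231.28577085]
0 [-3.5395248  -6.40254615 11.19700268] 66.87557515359305
1 [  7.43471762  -4.10962257 -23.52453022] 125.05674170102289
n [-0.57471944  0.          0.81835051] up [ 0.80952455 -0.14647115  0.56852106]
scene (array([395.02183406, 113.97379913]), array([ 0.98312161, -0.18295328]), array([7.33276998, 4.15557334]), 229)
top (array([207.25373134, 215.35820896]), array([0.88550306, 0.46463354]), array([6.99996941, 2.59070868]), 201)
(array([441.92446023, 345.28396785, 173.41717932]), [array([-1.6,  0.3]), array([-1.1, -1.1])])
scene [444.22508378 349.67989217 173.41717932] 61.602310428060086 76.04980580999114
top [438.61833891 341.91399676 173.41717932] -117.99821636932451 71.4193902548516
```

```bash
python3 - <<'E'
from h import *
im=imaging.grab_frame("top");crop("top",im,175,185,245,255,8,"pics/pot.png")
E
```

```text
(no output)
```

View pics/pot.png

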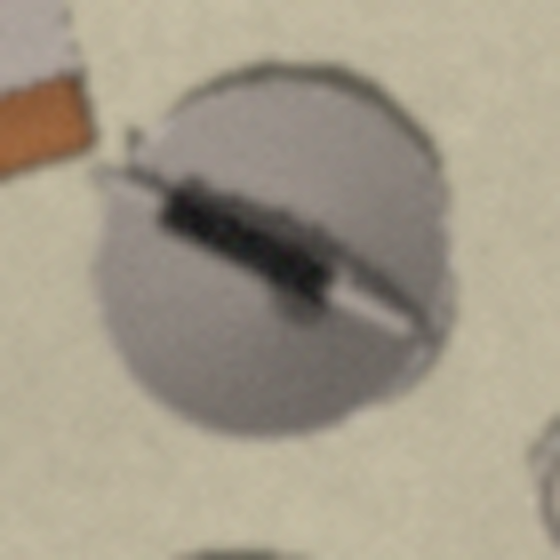

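```bash
python3 - <<'E'
from h import *
print(tri((394.2,118.2),(205.9,215.2)),atz("top",(205.9,215.2),153),atz("scene",(394.2,118.2),153))
# cone rim ellipse centre check: rim z=116, diameter140
print(atz("top",(175+277/8-.4,185+250/8-.4),116))
a=atz("top",(175+170/8,185+205/8),153);b=atz("top",(175+325/8,185+280/8),153);print(a,b,b-a,np.degrees(np.arctan2(*(b-a)[[1,0]])))
E
```

```text
(array([442.19439751, 350.86328272, 156.06520088]), [array([-0.3,  0.1]), array([-0.2, -0.2])]) [442.03464869 351.01354645 153.        ] [440.51659303 354.96466666 153.        ]
[445.13473683 349.97594363 116.        ]
[456.18313928 380.36713627 153.        ] [427.27655039 321.5797892  153.        ] [-28.90658889 -58.78734708   0.        ] -116.18401296648783
```

The Euler order in my helper was extrinsic. I fix it and refit.

```bash
sed -i 's/from_euler("zy"/from_euler("ZY"/' fit.py fit2.py; python3 fit2.py; python3 - <<'E'
from fit import *
s=sensors.state();R=Rn.from_quat(s["eef_rot"]).as_matrix()
y=-.147
T=tgtR(y,th,0);rv=Rn.from_matrix(T@R.T).as_rotvec();print(np.degrees(rv)/5, np.linalg.norm(np.degrees(rv)));
n=Rn.from_euler("ZY",[y,-th]).as_matrix();print("n",n[:,2],"up",n[:,0],"bary",n[:,1]); 
print("P",s["eef_pos"],s["time_s"])
E
```

```text
[ 5.94174e+02  4.65130e+01 -1.49000e-01  1.11274e+02  3.10440e+01]
[[0.6, -0.5], [-0.4, -0.9], [0.1, -1.2], [0.5, -0.4], [0.2, 1.0], [1.0, -1.3], [-0.7, -1.5], [0.2, 0.1], [-0.0, -0.3], [0.3, -0.2], [0.2, 0.2], [0.6, -0.2], [0.7, 0.4]]
{'set': array([530.45786087, 111.68117786, 140.86878838]), 'low': array([449.21708183,  12.63211753,  94.75885571])}
[[668.345489    35.3929846  180.        ]
 [594.17449838  46.51342295   0.        ]]
set [530.5 111.6 140.5] [ 0.31 -0.05  0.28  0.25]
low [449.2  12.8  94.4] [ 0.64 -0.11  0.62  0.46]
scene set pred -29.6 obs -30.6
scene low pred -28.9 obs -29.2
top set pred -172.5 obs 7.7
top low pred -172.4 obs 7.8
neck tri [(array([668.49607873,  37.49626393, 175.02438541]), [array([-0.1,  0. ]), array([-0., -0.])])]
[-4.43917666 -5.8146218  11.19789876] 66.87844437096086
n [-0.56852106  0.08417982  0.81835051] up [ 0.80952455 -0.11986474  0.57471944] bary [0.14647115 0.98921494 0.        ]
P [ 211.07971595 -480.68093699  231.31775436] 1.75
```

Request:
{"op": "carry_out", "data": {"fingers": [0.2,0.2,0.2,0.2,0.2,0.2,0.2], "translation": [[0.32,0.9,-0.05],[0.32,0.9,-0.05],[0.32,0.9,-0.05],[0.32,0.9,-0.05],[0.32,0.9,-0.05],[0.32,0.9,-0.05],[0.32,0.9,-0.05]], "rotation": [[-0.32,-0.42,0.8],[-0.32,-0.42,0.8],[-0.32,-0.42,0.8],[-0.32,-0.42,0.8],[-0.32,-0.42,0.8],[-0.32,-0.42,0.8],[-0.32,-0.42,0.8]], "force": 40}}

```text
time_s: 2.45
eef_pos: [302.4, -225.1, 211.8]
eef_rot: [0.216, 0.547, -0.23, 0.776]
wrist_force: [0.4, 1.1, 0.2]
opening: 0.798
```

```bash
cat > go.py <<'E'
from fit import *
import sys
def rem(tcp,T):
    s=sensors.state();R=Rn.from_quat(s["eef_rot"]).as_matrix()
    rv=np.degrees(Rn.from_matrix(T@R.T).as_rotvec())/5
    print("t",round(s["time_s"],2),"pos",s["eef_pos"].round(1),"dT units",((np.asarray(tcp)-s["eef_pos"])/40).round(3),"rot units",rv.round(2),"F",s["wrist_force"].round(1),"op",round(s["opening"],3),"q",s["qpos"].round(2))
Y=-.15
N=Rn.from_euler("ZY",[Y,-th]).as_matrix();n=N[:,2];up=N[:,0]
G=np.array([449.2,12.7,94.5])
TB=tgtR(Y,th,0)
def gp(off,along=0): return G+n*(off-18.7)+up*along
E
python3 -c "
from go import *
rem(gp(120),TB)"
```

```text
t 2.45 pos [ 302.4 -225.1  211.8] dT units [ 2.231  6.162 -0.859] rot units [-2.2 -2.8  5.4] F [0.4 1.1 0.2] op 0.798 q [-0.97 -0.71 -0.55  1.45  0.18  1.28]
```

Request:
{"op": "carry_out", "data": {"fingers": [0.2,0.2,0.2,0.2,0.2,0.2,0.2], "translation": [[0.32,0.88,-0.12],[0.32,0.88,-0.12],[0.32,0.88,-0.12],[0.32,0.88,-0.12],[0.32,0.88,-0.12],[0.32,0.88,-0.12],[0.32,0.88,-0.12]], "rotation": [[-0.31,-0.4,0.77],[-0.31,-0.4,0.77],[-0.31,-0.4,0.77],[-0.31,-0.4,0.77],[-0.31,-0.4,0.77],[-0.31,-0.4,0.77],[-0.31,-0.4,0.77]]}}

```text
time_s: 3.15
eef_pos: [414.3, 27.6, 182.5]
eef_rot: [0.031, 0.465, -0.063, 0.883]
wrist_force: [0.6, -0.7, -0.7]
opening: 0.8
```

```bash
python3 -c "
from go import *
rem(gp(60),TB)"
```

```text
t 3.15 pos [414.3  27.6 182.5] dT units [ 0.286 -0.283 -1.355] rot units [ 0.02 -0.13 -0.12] F [ 0.6 -0.7 -0.7] op 0.8 q [-0.06 -0.99 -0.84  1.12 -0.05  1.64]
```

Request:
{"op": "carry_out", "data": {"fingers": [0.2,0.2,0.2,0.2], "translation": [[0.07,-0.07,-0.4],[0.07,-0.07,-0.4],[0.1,-0.1,-0.4],[0.05,-0.04,-0.16]], "rotation": [[0,-0.04,-0.04],[0,-0.04,-0.04],[0,-0.04,-0.04],[0,0,0]]}}

```text
time_s: 3.55
eef_pos: [427.4, 27.7, 125.7]
eef_rot: [0.029, 0.462, -0.056, 0.885]
wrist_force: [-0.2, -0.2, -1.4]
opening: 0.801
```

```bash
python3 -c "
from go import *
rem(gp(60),TB);rem(gp(0),TB)
for n,b in (('scene',(265,140,425,260)),('top',(240,130,400,250))):
    crop(n,imaging.grab_frame(n),*b,5,f'pics/a_{n}.png')
"
```

```text
t 3.55 pos [427.4  27.7 125.7] dT units [-0.042 -0.285  0.066] rot units [ 0.01 -0.04 -0.28] F [-0.2 -0.2 -1.4] op 0.801 q [-0.07 -0.99 -0.95  0.99 -0.03  1.62]
t 3.55 pos [427.4  27.7 125.7] dT units [ 0.81  -0.414 -1.162] rot units [ 0.01 -0.04 -0.28] F [-0.2 -0.2 -1.4] op 0.801 q [-0.07 -0.99 -0.95  0.99 -0.03  1.62]
```

View pics/a_scene.png

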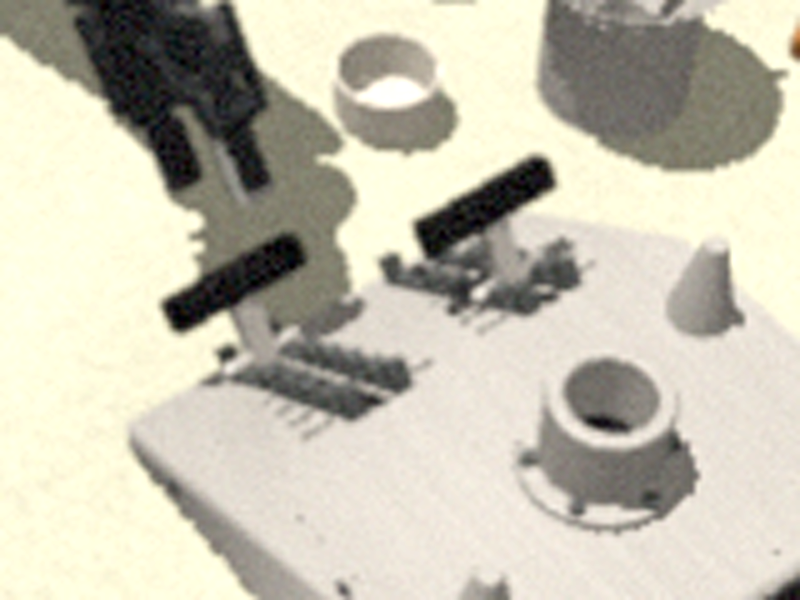

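View pics/a_top.png

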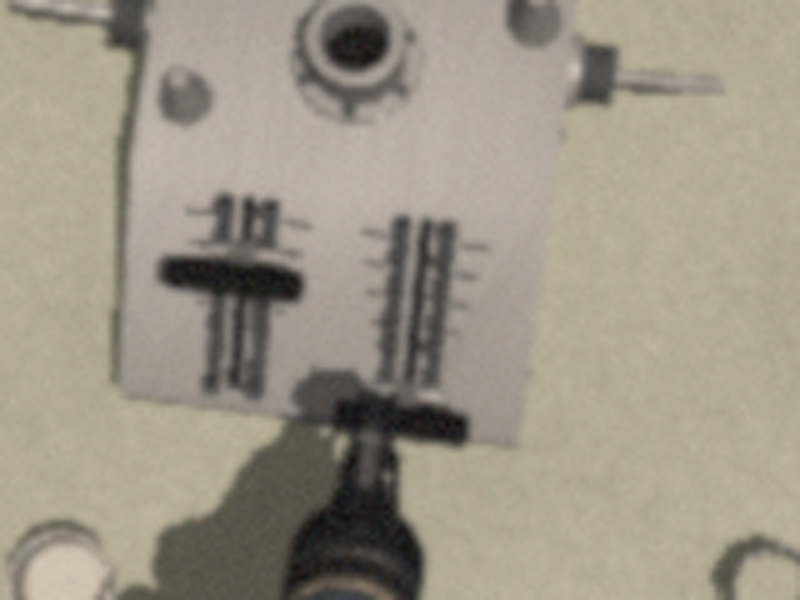

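Request:
{"op": "carry_out", "data": {"fingers": [0.2,0.2], "translation": [[0,-0.28,0],[0.08,-0.06,-0.12]], "rotation": [[0,0,-0.25],[0,0,-0.05]]}}

```text
time_s: 3.85
eef_pos: [432.2, 12.2, 125.0]
eef_rot: [0.035, 0.459, -0.069, 0.885]
wrist_force: [-0.5, 0.3, -0.2]
opening: 0.802
```

```bash
python3 -c "
from go import *
rem(gp(60),TB);rem(gp(0),TB)
"
```

```text
t 3.85 pos [432.2  12.2 125. ] dT units [-0.162  0.102  0.083] rot units [0.02 0.03 0.07] F [-0.5  0.3 -0.2] op 0.802 q [-0.1  -0.98 -0.95  0.98 -0.03  1.61]
t 3.85 pos [432.2  12.2 125. ] dT units [ 0.69  -0.027 -1.145] rot units [0.02 0.03 0.07] F [-0.5  0.3 -0.2] op 0.802 q [-0.1  -0.98 -0.95  0.98 -0.03  1.61]
```

Request:
{"op": "carry_out", "data": {"fingers": [0.2,0.2,0.2,0.2], "translation": [[0.15,0,-0.3],[0.18,0,-0.3],[0.18,-0.01,-0.3],[0.18,-0.02,-0.25]], "rotation": [[0,0,0],[0,0,0],[0,0,0],[0,0,0]]}}

```text
time_s: 4.25
eef_pos: [464.7, 7.2, 84.9]
eef_rot: [0.037, 0.453, -0.073, 0.888]
wrist_force: [0.3, -0.2, 0.3]
opening: 0.799
```

```bash
python3 -c "
from go import *
rem(gp(0),TB)
for n,b in (('scene',(265,140,425,260)),('top',(240,130,400,250))):
    crop(n,imaging.grab_frame(n),*b,5,f'pics/b_{n}.png')
"
```

```text
t 4.25 pos [464.7   7.2  84.9] dT units [-0.121  0.098 -0.143] rot units [0.03 0.17 0.15] F [ 0.3 -0.2  0.3] op 0.799 q [-0.11 -0.85 -0.99  0.81 -0.03  1.62]
```

View pics/b_scene.png

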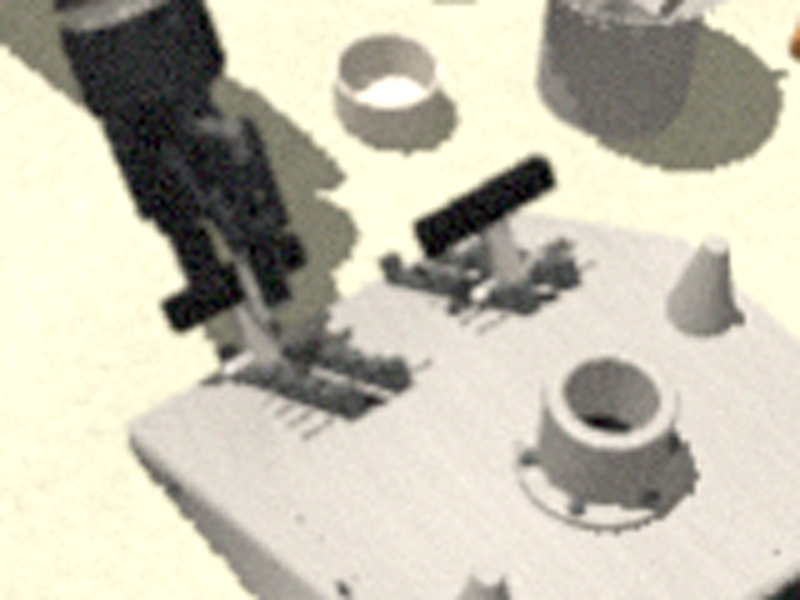

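View pics/b_top.png

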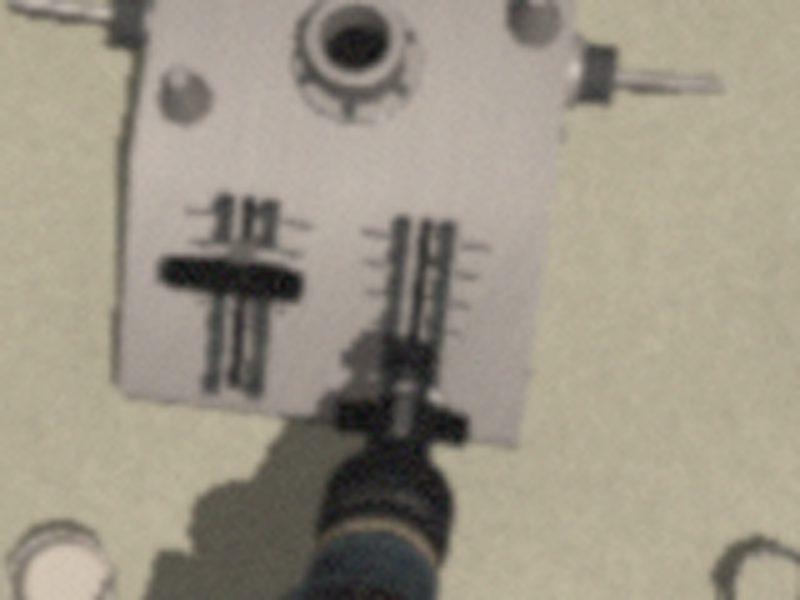

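Fingers straddle the low bar at its middle, about (345,203) in scene and (320,213) in top. I finish the alignment and close.

Request:
{"op": "carry_out", "data": {"fingers": [0.2,0.2,0.5,0.8,1,1,1,1], "translation": [[-0.1,0.05,-0.14],[-0.04,0.02,-0.02],[0,0,0],[0,0,0],[0,0,0],[0,0,0],[0,0,0],[0,0,0]], "rotation": [[0.02,0.15,0.1],[0,0.03,0],[0,0,0],[0,0,0],[0,0,0],[0,0,0],[0,0,0],[0,0,0]], "force": 50}}

```text
time_s: 5.15
eef_pos: [458.5, 9.4, 80.3]
eef_rot: [0.035, 0.46, -0.069, 0.884]
wrist_force: [0.2, 0.1, -0.1]
opening: 0.19
```

```bash
python3 -c "
from go import *
rem(gp(0),TB);rem(gp(16),TB)
"
```

```text
t 5.15 pos [458.5   9.4  80.3] dT units [ 0.033  0.043 -0.029] rot units [ 0.02 -0.02  0.06] F [ 0.2  0.1 -0.1] op 0.19 q [-0.11 -0.86 -0.99  0.82 -0.03  1.61]
t 5.15 pos [458.5   9.4  80.3] dT units [-0.194  0.077  0.299] rot units [ 0.02 -0.02  0.06] F [ 0.2  0.1 -0.1] op 0.19 q [-0.11 -0.86 -0.99  0.82 -0.03  1.61]
```

Request:
{"op": "carry_out", "data": {"fingers": [1,1,1], "translation": [[-0.12,0.02,0.18],[-0.12,0.02,0.18],[0,0,0]], "rotation": [[0,0,0],[0,0,0],[0,0,0]]}}

```text
time_s: 5.45
eef_pos: [446.7, 11.1, 92.6]
eef_rot: [0.035, 0.462, -0.069, 0.883]
wrist_force: [3.9, -1.5, -5.0]
opening: 0.191
```

```bash
cat >> go.py <<'E'
p0=np.array([458.5,9.4,80.3])
def prog(a=80,l=17):
    s=sensors.state();d=s["eef_pos"]-p0
    print("along/lat/lift",(N.T@d).round(2)); rem(p0+up*a+n*l,TB)
E
python3 -c "
from go import *
prog(0,17);prog()
"
```

```text
along/lat/lift [-2.69 -0.07 16.88]
t 5.45 pos [446.7  11.1  92.6] dT units [ 0.053 -0.006  0.041] rot units [ 0.01 -0.07  0.06] F [ 3.9 -1.5 -5. ] op 0.191 q [-0.1  -0.9  -0.99  0.88 -0.03  1.61]
along/lat/lift [-2.69 -0.07 16.88]
t 5.45 pos [446.7  11.1  92.6] dT units [ 1.671 -0.251  1.19 ] rot units [ 0.01 -0.07  0.06] F [ 3.9 -1.5 -5. ] op 0.191 q [-0.1  -0.9  -0.99  0.88 -0.03  1.61]
```

Request:
{"op": "carry_out", "data": {"fingers": [1,1,1,1], "translation": [[0.2,-0.03,0.16],[0.3,-0.05,0.22],[0.3,-0.05,0.22],[0.15,-0.02,0.11]], "rotation": [[0,0,0],[0,0,0],[0,0,0],[0,0,0]]}}

```text
time_s: 5.85
eef_pos: [478.6, 6.4, 112.1]
eef_rot: [0.035, 0.47, -0.068, 0.879]
wrist_force: [0.3, 0.2, -5.2]
opening: 0.189
```

```bash
python3 -c "
from go import *
prog()
"
```

```text
along/lat/lift [34.84  0.08 14.34]
t 5.85 pos [478.6   6.4 112.1] dT units [ 0.875 -0.134  0.703] rot units [-0.02 -0.27  0.04] F [ 0.3  0.2 -5.2] op 0.189 q [-0.11 -0.76 -0.88  0.86 -0.03  1.61]
```

Request:
{"op": "carry_out", "data": {"fingers": [1,1,1,1], "translation": [[0.18,-0.03,0.22],[0.25,-0.04,0.2],[0.23,-0.03,0.17],[0.1,-0.02,0.07]], "rotation": [[0,-0.1,0],[0,-0.1,0],[0,-0.1,0],[0,-0.05,0]]}}

```text
time_s: 6.25
eef_pos: [507.8, 2.1, 135.4]
eef_rot: [0.037, 0.46, -0.067, 0.884]
wrist_force: [0.0, -0.1, -6.5]
opening: 0.189
```

```bash
python3 -c "
from go import *
prog()
"
```

```text
along/lat/lift [72.43  0.1  16.47]
t 6.25 pos [507.8   2.1 135.4] dT units [ 0.145 -0.024  0.12 ] rot units [-0.04 -0.01  0.03] F [ 0.  -0.1 -6.5] op 0.189 q [-0.12 -0.68 -0.8   0.84 -0.02  1.6 ]
```

Request:
{"op": "carry_out", "data": {"fingers": [1,1], "translation": [[0.14,-0.02,0.12],[0,0,0]], "rotation": [[0,0,0],[0,0,0]]}}

```text
time_s: 6.45
eef_pos: [514.3, 1.1, 140.9]
eef_rot: [0.037, 0.46, -0.067, 0.885]
wrist_force: [4.0, -0.1, -4.4]
opening: 0.183
```

```bash
python3 -c "
from go import *
prog()
for n,b in (('scene',(285,130,445,250)),('top',(240,130,400,250))):
    crop(n,imaging.grab_frame(n),*b,5,f'pics/c_{n}.png')
"
```

```text
along/lat/lift [80.96  0.13 17.19]
t 6.45 pos [514.3   1.1 140.9] dT units [-0.017 -0.001 -0.018] rot units [-0.04 -0.01  0.03] F [ 4.  -0.1 -4.4] op 0.183 q [-0.12 -0.66 -0.78  0.84 -0.02  1.6 ]
```

View pics/c_scene.png

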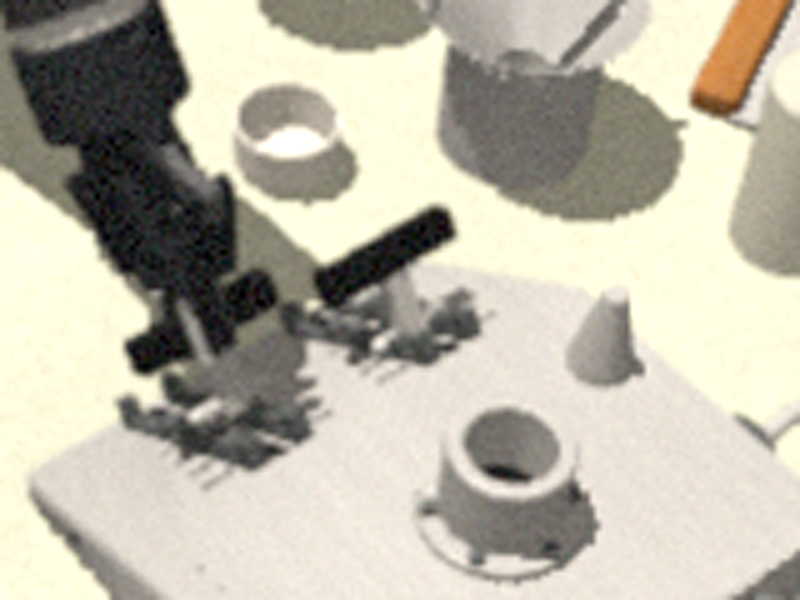

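View pics/c_top.png

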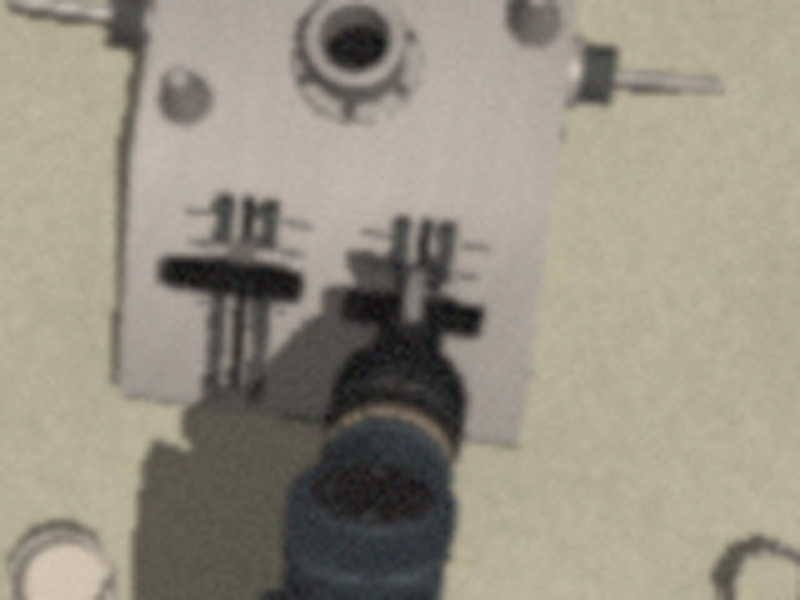

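Bar is lifted above the teeth beside the set bar at roughly the same level. I lower it in small steps and feel for the notch.

Request:
{"op": "carry_out", "data": {"fingers": [1,1,1], "translation": [[0.04,-0.01,-0.08],[0.04,-0.01,-0.06],[0,0,0]], "rotation": [[0,0,0],[0,0,0],[0,0,0]]}}

```text
time_s: 6.85
eef_pos: [517.7, 0.6, 135.6]
eef_rot: [0.037, 0.459, -0.067, 0.885]
wrist_force: [3.4, -0.3, -4.7]
opening: 0.188
```

```bash
python3 -c "
from go import *
prog(80.5,4); s=sensors.state();print('F frame',N.T@s['wrist_force'])
"
```

```text
along/lat/lift [80.76  0.18 10.87]
t 6.85 pos [517.7   0.6 135.6] dT units [ 0.092 -0.018 -0.144] rot units [-0.04  0.02  0.02] F [ 3.4 -0.3 -4.7] op 0.188 q [-0.12 -0.65 -0.79  0.82 -0.02  1.6 ]
F frame [ 0.05023423  0.24986131 -5.77506586]
```

Request:
{"op": "carry_out", "data": {"fingers": [1,1,1,1], "translation": [[0.05,-0.01,-0.08],[0.05,-0.01,-0.08],[0.02,0,-0.02],[0,0,0]], "rotation": [[0,0,0],[0,0,0],[0,0,0],[0,0,0]]}}

```text
time_s: 7.25
eef_pos: [523.0, -0.1, 128.1]
eef_rot: [0.037, 0.459, -0.066, 0.885]
wrist_force: [1.7, 0.6, -3.8]
opening: 0.188
```

```bash
python3 -c "
from go import *
prog(80.5,0); s=sensors.state();print('F frame',N.T@s['wrist_force'])
"
```

```text
along/lat/lift [80.82  0.19  1.69]
t 7.25 pos [ 5.230e+02 -1.000e-01  1.281e+02] dT units [ 0.017 -0.007 -0.039] rot units [-0.04  0.02  0.02] F [ 1.7  0.6 -3.8] op 0.188 q [-0.12 -0.63 -0.79  0.8  -0.02  1.6 ]
F frame [-0.9072576   0.85898403 -4.06475113]
```

Lowered to 1.7 mm with only spring force. I open here so it drops home, then back off square to the panel.

Request:
{"op": "carry_out", "data": {"fingers": [0.8,0.6,0.4,0.3,0.3,0.3,0.3,0.3], "translation": [[0,0,0],[0,0,0],[0,0,0],[0,0,0],[-0.15,0.02,0.22],[-0.3,0.04,0.44],[-0.3,0.04,0.44],[-0.3,0.04,0.44]], "rotation": [[0,0,0],[0,0,0],[0,0,0],[0,0,0],[0,0,0],[0,0,0],[0,0,0],[0,0,0]]}}

```text
time_s: 8.05
eef_pos: [481.3, 4.6, 197.4]
eef_rot: [0.037, 0.456, -0.068, 0.887]
wrist_force: [-0.3, -0.3, 0.2]
opening: 0.701
```

```bash
python3 -c "
from go import *
prog(80.5,60)
for n,b in (('scene',(285,130,445,250)),('top',(240,130,400,250))):
    crop(n,imaging.grab_frame(n),*b,5,f'pics/d_{n}.png')
"
```

```text
along/lat/lift [86.28 -1.35 82.46]
t 8.05 pos [481.3   4.6 197.4] dT units [ 0.207  0.003 -0.543] rot units [-0.02  0.1   0.05] F [-0.3 -0.3  0.2] op 0.701 q [-0.12 -0.79 -0.74  1.   -0.02  1.6 ]
```

View pics/d_scene.png

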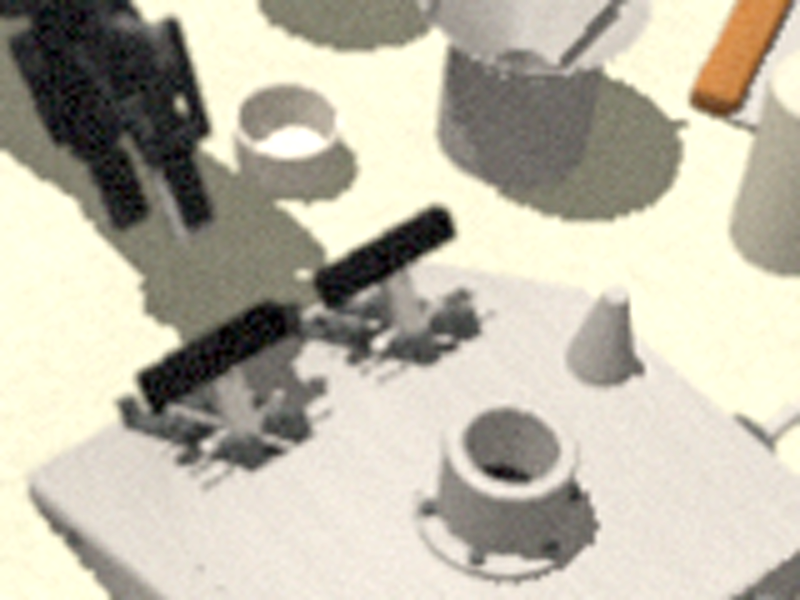

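View pics/d_top.png

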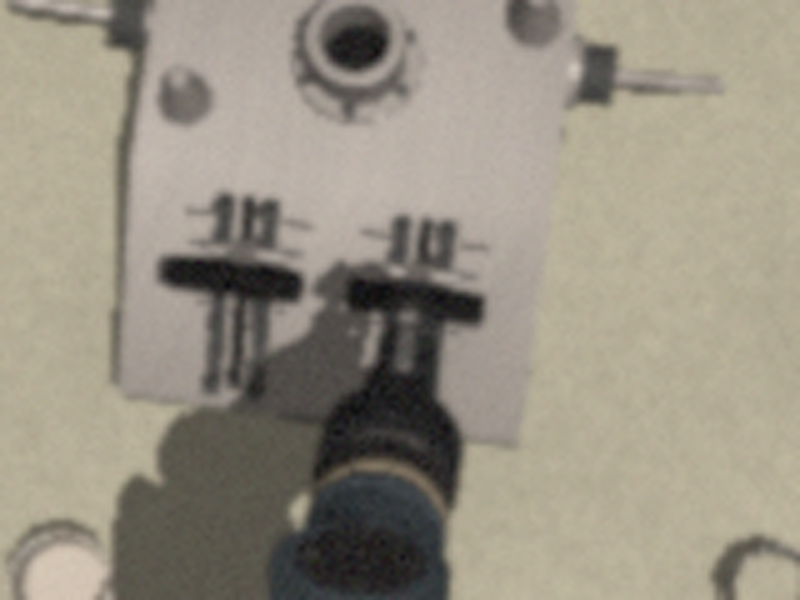

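Bars are level (top crop 230,278 and 415,302, along the 7.5° yaw), and the low bar has dropped home. Now the hopper.

```bash
cat >> go.py <<'E'
H=np.array([442,351,154.]);TH=tgtR(np.radians(-27),0)
def hop(dz): return H+[0,0,dz-18.7]
E
python3 -c "
from go import *
rem(hop(100),TH)
R=Rn.from_quat(sensors.state()['eef_rot']).as_matrix()
print(atz('top',(198.5,160),190),atz('top',(202,283.6),120))"
```

```text
t 8.15 pos [483.3   4.5 201.9] dT units [-1.033  8.663  0.835] rot units [ 2.19  6.9  -3.5 ] F [ 1.2 -0.1  0.4] op 0.7 q [-0.12 -0.79 -0.73  1.   -0.02  1.6 ]
[601.62340896 368.58989504 190.        ] [241.89499059 365.69760489 120.        ]
```

Request:
{"op": "carry_out", "data": {"fingers": [0.3,0.3,0.3,0.3,0.3,0.3,0.3,0.3], "translation": [[-0.3,0.1,0.6],[-0.15,0.5,0.5],[-0.1,0.85,0.1],[-0.1,0.9,0],[-0.1,0.9,0],[-0.1,0.9,0],[-0.1,0.9,0],[-0.1,0.9,0]], "rotation": [[0,0,0],[0.2,0.7,-0.35],[0.25,0.8,-0.4],[0.25,0.8,-0.4],[0.25,0.8,-0.4],[0.25,0.8,-0.4],[0.25,0.8,-0.4],[0.25,0.8,-0.4]]}}

```text
time_s: 8.95
eef_pos: [439.5, 248.3, 252.6]
eef_rot: [0.143, 0.647, -0.154, 0.733]
wrist_force: [0.5, -1.0, 0.5]
opening: 0.697
```

```bash
python3 -c "
from go import *
rem(hop(100),TH)"
```

```text
t 8.95 pos [439.5 248.3 252.6] dT units [ 0.063  2.567 -0.432] rot units [ 0.49  1.32 -0.55] F [ 0.5 -1.   0.5] op 0.697 q [ 0.44 -0.09  0.    1.57 -0.09  2.43]
```

Request:
{"op": "carry_out", "data": {"fingers": [0.3,0.3,0.3,0.3], "translation": [[0.02,0.75,-0.15],[0.02,0.75,-0.15],[0.02,0.7,-0.1],[0,0.3,0]], "rotation": [[0.15,0.45,-0.2],[0.15,0.45,-0.2],[0.15,0.4,-0.15],[0,0,0]]}}

```text
time_s: 9.35
eef_pos: [444.3, 356.2, 232.2]
eef_rot: [0.164, 0.689, -0.167, 0.686]
wrist_force: [-0.1, -0.6, 0.1]
opening: 0.702
```

```bash
python3 -c "
from go import *
rem(hop(100),TH)
crop('scene',imaging.grab_frame('scene'),320,50,480,170,5,'pics/e_s.png')
crop('top',imaging.grab_frame('top'),150,155,270,275,5,'pics/e_t.png')
"
```

```text
t 9.35 pos [444.3 356.2 232.2] dT units [-0.059 -0.129  0.077] rot units [ 0.03 -0.05  0.  ] F [-0.1 -0.6  0.1] op 0.702 q [ 0.56  0.17  0.24  1.64 -0.    2.6 ]
```

View pics/e_s.png

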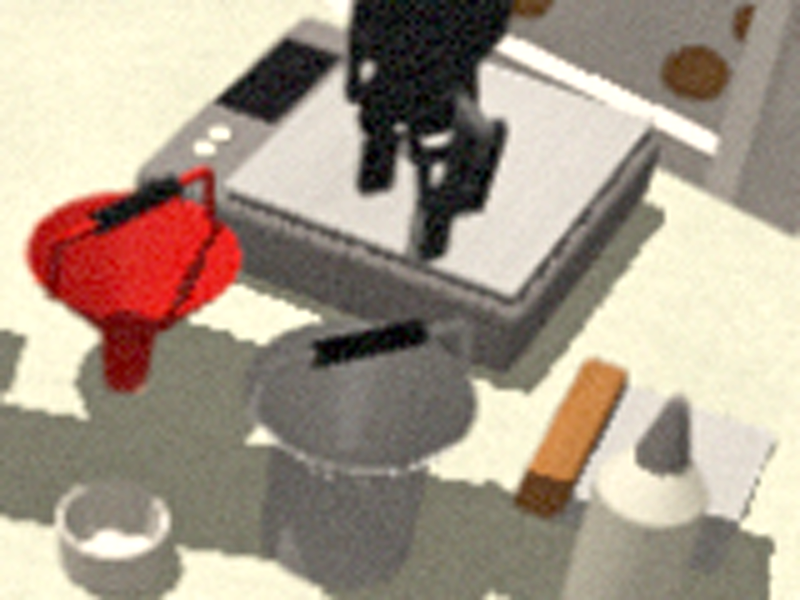

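View pics/e_t.png

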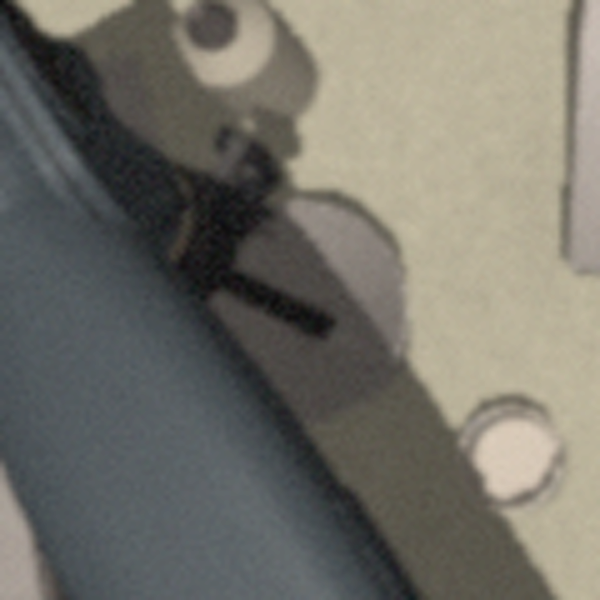

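Request:
{"op": "carry_out", "data": {"fingers": [0.3,0.3,0.3,0.3], "translation": [[-0.06,-0.13,-0.4],[0,0,-0.6],[0,0,-0.6],[0,0,-0.4]], "rotation": [[0.03,-0.05,0],[0,0,0],[0,0,0],[0,0,0]]}}

```text
time_s: 9.85
eef_pos: [443.4, 347.4, 157.5]
eef_rot: [0.167, 0.683, -0.163, 0.692]
wrist_force: [-0.7, 0.5, -0.1]
opening: 0.703
```

```bash
python3 -c "
from go import *
rem(hop(0),TH)
crop('scene',imaging.grab_frame('scene'),320,50,480,170,5,'pics/f_s.png')
"
```

```text
t 9.85 pos [443.4 347.4 157.5] dT units [-0.035  0.089 -0.555] rot units [-0.02  0.16 -0.01] F [-0.7  0.5 -0.1] op 0.703 q [ 0.55  0.13  0.04  1.47 -0.01  2.59]
```

View pics/f_s.png

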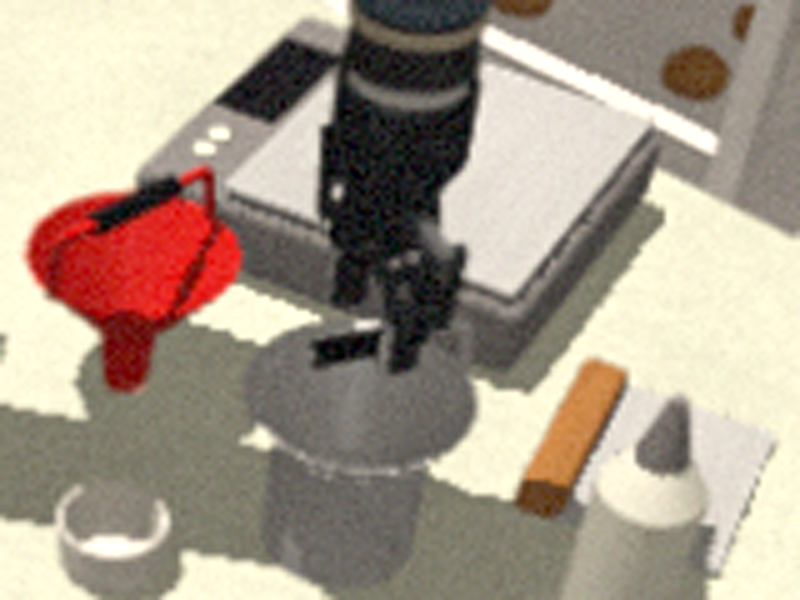

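```bash
python3 -c "
from go import *
s=sensors.state();R=Rn.from_quat(s['eef_rot']).as_matrix();p=s['eef_pos']
f=lambda X:((proj('scene',X)-[320,50]+.5)*5).round(0)
print(f(p),f(p+R[:,2]*30),f(p-R[:,2]*30),R[:,2])
a=np.array([.454,.891,0])
print(f(H),f(H+35*a),f(H-35*a))
for e in ((315,352),(425,335)): print(atz('scene',(320+e[0]/5-.5,50+e[1]/5-.5),154))
"
```

```text
[[367. 349.]] [[389. 381.]] [[346. 318.]] [ 0.89118426 -0.45353643  0.00976281]
[[371. 346.]] [[426. 335.]] [[316. 358.]]
[422.34071161 323.52797878 154.        ]
[457.38244413 381.6984723  154.        ]
```

Projection confirms that the handle ends (315,352) and (425,335) match the estimate within 2 mm. I go down and grip.

Request:
{"op": "carry_out", "data": {"fingers": [0.3,0.3,0.5,0.8,1,1,1,1], "translation": [[-0.04,0.09,-0.25],[0,0,-0.25],[0,0,0],[0,0,0],[0,0,0],[0,0,0],[0,0,0],[0,0,0]], "rotation": [[0,0.12,0],[0,0.04,0],[0,0,0],[0,0,0],[0,0,0],[0,0,0],[0,0,0],[0,0,0]], "force": 70}}

```text
time_s: 10.7
eef_pos: [440.3, 349.0, 137.2]
eef_rot: [0.165, 0.688, -0.165, 0.687]
wrist_force: [-0.6, 0.5, -1.6]
opening: 0.162
```

```bash
python3 -c "
from go import *
rem(hop(0),TH)
"
```

```text
t 10.7 pos [440.3 349.  137.2] dT units [ 0.043  0.05  -0.048] rot units [-0.   -0.02  0.01] F [-0.6  0.5 -1.6] op 0.162 q [0.55 0.14 0.02 1.44 0.   2.59]
```

Request:
{"op": "carry_out", "data": {"fingers": [1,1,1,1,1,1,1,1], "translation": [[0,0,0.2],[0,0,0.5],[0,0,0.7],[0,0,0.8],[0,0,0.8],[0,0,0.8],[0,0,0.8],[0,0,0.5]], "rotation": [[0,0,0],[0,0,0],[0,0,0],[0,0,0],[0,0,0],[0,0,0],[0,0,0],[0,0,0]]}}

```text
time_s: 11.5
eef_pos: [436.1, 344.3, 339.3]
eef_rot: [0.16, 0.692, -0.171, 0.683]
wrist_force: [0.4, 1.3, -3.6]
opening: 0.162
```

```bash
python3 -c "
from go import *
rem([666,38,345],TH)
crop('scene',imaging.grab_frame('scene'),320,20,480,140,5,'pics/g_s.png')
"
```

```text
t 11.5 pos [436.1 344.3 339.3] dT units [ 5.747 -7.657  0.143] rot units [ 0.15 -0.18  0.01] F [ 0.4  1.3 -3.6] op 0.162 q [ 0.55  0.22  0.51  1.88 -0.    2.59]
```

View pics/g_s.png

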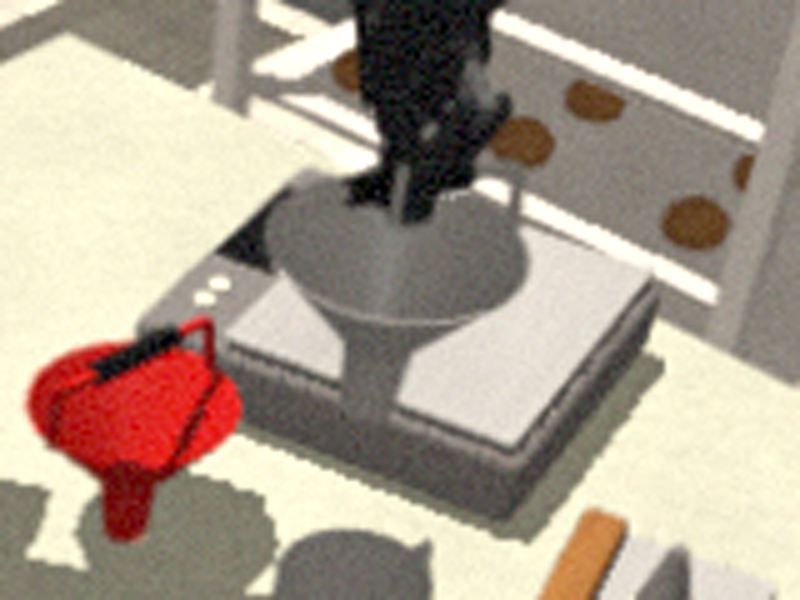

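Request:
{"op": "carry_out", "data": {"fingers": [1,1,1,1,1,1,1,1], "translation": [[0.25,-0.35,0.05],[0.5,-0.68,0.05],[0.55,-0.72,0.05],[0.55,-0.72,0],[0.55,-0.72,0],[0.55,-0.72,0],[0.55,-0.72,0],[0.4,-0.55,0]], "rotation": [[0.05,-0.05,0],[0.05,-0.05,0],[0.05,-0.05,0],[0,0,0],[0,0,0],[0,0,0],[0,0,0],[0,0,0]]}}

```text
time_s: 12.35
eef_pos: [596.1, 133.0, 344.0]
eef_rot: [0.163, 0.689, -0.161, 0.688]
wrist_force: [0.0, 0.7, -4.2]
opening: 0.161
```

```bash
python3 -c "
from go import *
rem([666,38,340],TH)
"
```

```text
t 12.35 pos [596.1 133.  344. ] dT units [ 1.748 -2.375 -0.099] rot units [-0.03 -0.02 -0.1 ] F [ 0.   0.7 -4.2] op 0.161 q [0.11 0.37 0.7  1.91 0.   2.14]
```

Request:
{"op": "carry_out", "data": {"fingers": [1,1,1,1,1], "translation": [[0.4,-0.55,0],[0.5,-0.68,0],[0.45,-0.6,0],[0.2,-0.25,0],[0,0,0]], "rotation": [[0,0,0],[0,0,-0.03],[0,0,-0.03],[0,0,0],[0,0,0]]}}

```text
time_s: 12.85
eef_pos: [662.4, 40.1, 334.6]
eef_rot: [0.165, 0.691, -0.168, 0.683]
wrist_force: [-0.5, -0.2, -4.3]
opening: 0.164
```

```bash
python3 -c "
from go import *
rem([667,37,340],TH)
crop('scene',imaging.grab_frame('scene'),310,110,470,230,5,'pics/i_s.png')
crop('top',imaging.grab_frame('top'),250,80,370,200,5,'pics/i_t.png')
"
```

```text
t 12.85 pos [662.4  40.1 334.6] dT units [ 0.115 -0.077  0.134] rot units [ 0.01 -0.14  0.04] F [-0.5 -0.2 -4.3] op 0.164 q [-0.04  0.56  0.95  1.97 -0.    2.01]
```

View pics/i_s.png

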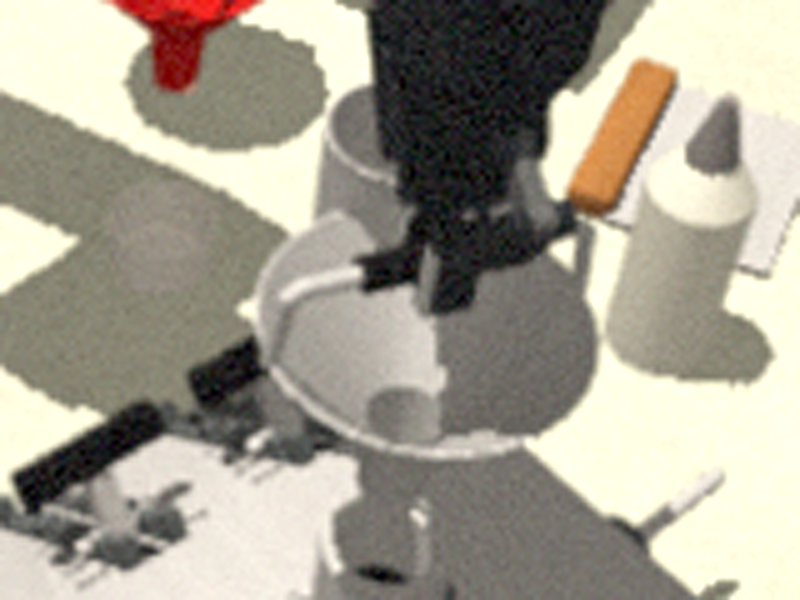

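View pics/i_t.png

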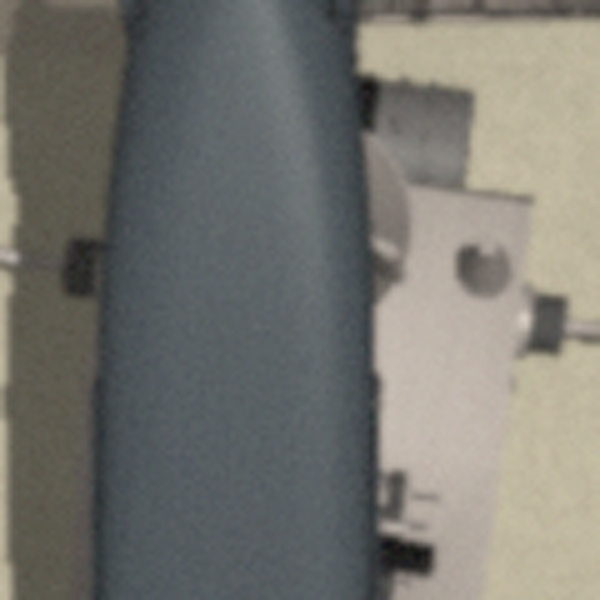

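```bash
cat > ov.py <<'E'
from go import *
def ov(hp,out,box=(310,110,470,230),neck=(668.3,35.4)):
    im=imaging.grab_frame('scene');x0,y0,x1,y1=box
    c=np.clip(cv2.resize(im[y0:y1,x0:x1],None,fx=5,fy=5,interpolation=cv2.INTER_CUBIC)*1.6,0,255).astype(np.uint8)
    t=np.linspace(0,6.28,60)
    def ring(cx,cy,z,r,col):
        uv=((proj('scene',np.c_[cx+r*np.cos(t),cy+r*np.sin(t),0*t+z])-[x0,y0]+.5)*5).astype(int);cv2.polylines(c,[uv.reshape(-1,1,2)],True,col,1)
    for z,r in((0,15),(45,19.5),(105,70)): ring(hp[0],hp[1],hp[2]+z,r,(255,255,0))
    for r in(30,21.5): ring(*neck,180,r,(0,255,0))
    cv2.imwrite(out,c[:,:,::-1])
E
python3 -c "
from ov import *
s=sensors.state()['eef_pos'];print(s);ov(s+[1.3,2.5,-126],'pics/j.png')
print(atz('top',(310.5,137.7),180),atz('scene',(387.2,219.5),180))"
```

```text
[661.19172633  42.16590743 335.28465962]
[666.87324349  37.25532915 180.        ] [670.54564581  34.21076404 180.        ]
```

View pics/j.png

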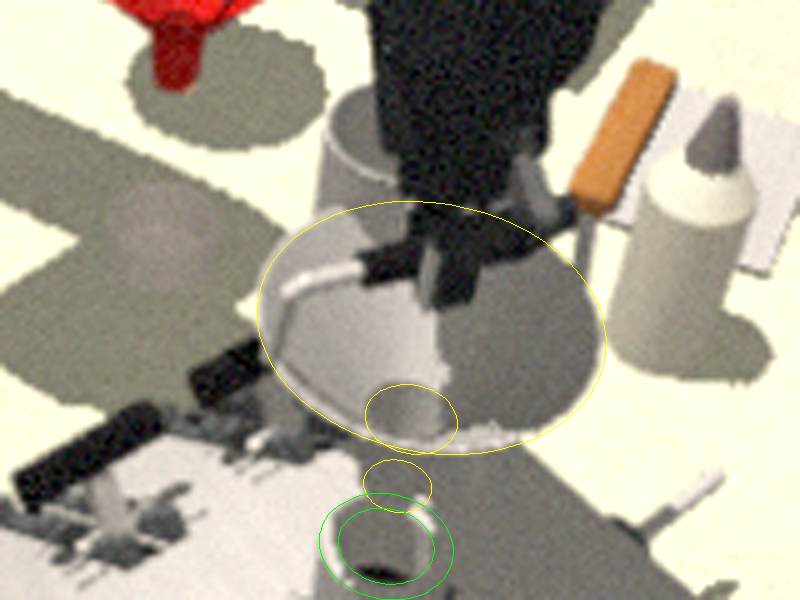

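Request:
{"op": "carry_out", "data": {"fingers": [1,1,1,1], "translation": [[0.1,-0.12,-0.05],[0.06,-0.06,-0.25],[0,0,-0.25],[0,0,0]], "rotation": [[0,-0.1,0.02],[0,-0.04,0.02],[0,0,0],[0,0,0]]}}

```text
time_s: 13.4
eef_pos: [666.0, 39.6, 315.9]
eef_rot: [0.162, 0.687, -0.161, 0.69]
wrist_force: [0.1, -0.0, -5.2]
opening: 0.159
```

```bash
python3 -c "
from ov import *
rem([667.3,35,306],TH)
s=sensors.state()['eef_pos'];ov(s+[.5,1.2,-126],'pics/k.png')
"
```

```text
t 13.4 pos [666.   39.6 315.9] dT units [ 0.032 -0.115 -0.247] rot units [-0.01  0.06 -0.11] F [ 0.1 -0.  -5.2] op 0.159 q [-0.04  0.52  0.84  1.89  0.    1.99]
```

View pics/k.png

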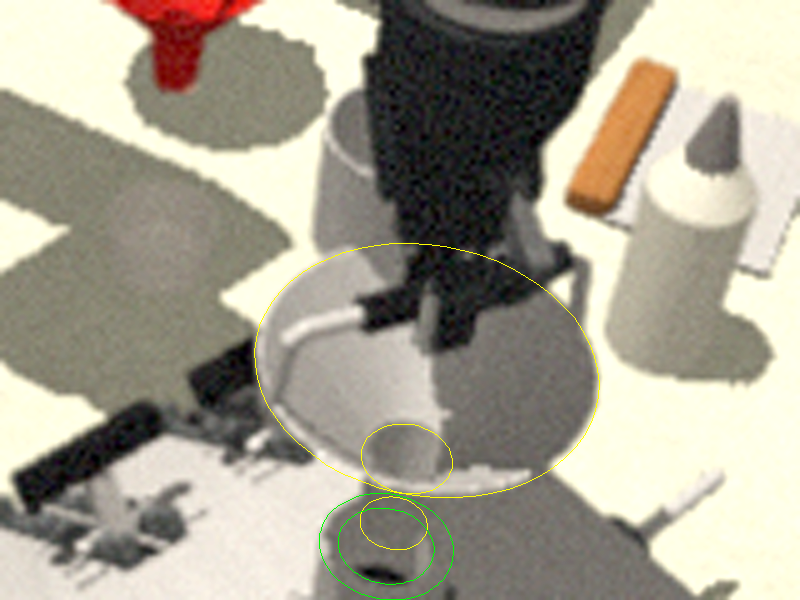

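Request:
{"op": "carry_out", "data": {"fingers": [1,1,1,1], "translation": [[0.03,-0.12,-0.05],[0,0,0],[0,0,-0.1],[0,0,0]], "rotation": [[0,0.04,-0.08],[0,0,0],[0,0,0],[0,0,0]]}}

```text
time_s: 13.85
eef_pos: [667.5, 35.4, 313.3]
eef_rot: [0.164, 0.686, -0.163, 0.69]
wrist_force: [-1.1, -0.4, -4.1]
opening: 0.163
```

```bash
python3 -c "
from ov import *
rem([667.3,35,300],TH)
s=sensors.state()['eef_pos'];ov(s+[.5,1.2,-126],'pics/l.png',(330,150,450,250))
"
```

```text
t 13.85 pos [667.5  35.4 313.3] dT units [-0.005 -0.01  -0.333] rot units [-0.01  0.08 -0.05] F [-1.1 -0.4 -4.1] op 0.163 q [-0.05  0.51  0.83  1.88  0.    1.99]
```

View pics/l.png

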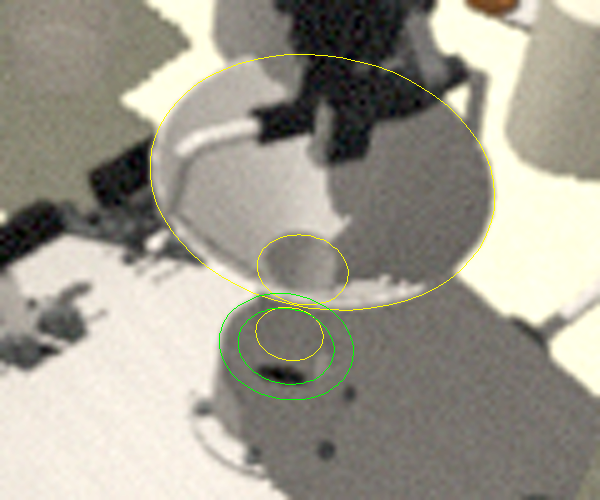

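Request:
{"op": "carry_out", "data": {"fingers": [1,1,1,1,1], "translation": [[0,0,-0.2],[0,0,-0.2],[0,0,-0.2],[0,0,-0.15],[0,0,0]], "rotation": [[0,0.05,-0.03],[0,0,0],[0,0,0],[0,0,0],[0,0,0]]}}

```text
time_s: 14.4
eef_pos: [667.4, 35.4, 280.2]
eef_rot: [0.165, 0.687, -0.164, 0.688]
wrist_force: [0.1, 0.7, -4.6]
opening: 0.164
```

```bash
python3 -c "
from ov import *
rem([667.3,35,261],TH)
print(sensors.state()['torque'])
"
```

```text
t 14.4 pos [667.4  35.4 280.2] dT units [-0.003 -0.011 -0.48 ] rot units [-0.01  0.02 -0.01] F [ 0.1  0.7 -4.6] op 0.164 q [-0.05  0.48  0.72  1.81  0.    1.99]
[-0.04741224 -0.06661946  0.04036503]
```

Request:
{"op": "carry_out", "data": {"fingers": [1,1,1,1], "translation": [[0,0,-0.15],[0,0,-0.15],[0,0,-0.08],[0,0,0]], "rotation": [[0,0,0],[0,0,0],[0,0,0],[0,0,0]]}}

```text
time_s: 14.8
eef_pos: [667.1, 35.5, 263.2]
eef_rot: [0.165, 0.687, -0.164, 0.688]
wrist_force: [-0.1, 0.1, -4.2]
opening: 0.163
```

```bash
python3 -c "
from ov import *
rem([667.3,35,261],TH)
print(sensors.state()['torque'])
"
```

```text
t 14.8 pos [667.1  35.5 263.2] dT units [ 0.004 -0.012 -0.056] rot units [-0.01  0.01 -0.01] F [-0.1  0.1 -4.2] op 0.163 q [-0.05  0.47  0.67  1.77  0.    1.99]
[-0.00361658  0.02759035 -0.03403209]
```

Request:
{"op": "carry_out", "data": {"fingers": [1,1,1], "translation": [[0,0,-0.04],[0,0,-0.03],[0,0,0]], "rotation": [[0,0,0],[0,0,0],[0,0,0]]}}

```text
time_s: 15.1
eef_pos: [667.4, 35.5, 260.8]
eef_rot: [0.165, 0.687, -0.164, 0.688]
wrist_force: [-0.4, -0.3, -4.8]
opening: 0.163
```

```bash
python3 -c "
from ov import *
rem([667.3,35,261],TH)
print(sensors.state()['torque'])
"
```

```text
t 15.1 pos [667.4  35.5 260.8] dT units [-0.002 -0.011  0.005] rot units [-0.01  0.02 -0.01] F [-0.4 -0.3 -4.8] op 0.163 q [-0.05  0.46  0.66  1.76  0.    1.99]
[-0.0392994  -0.0567475  -0.02020393]
```

Still no contact. I keep going 2 mm at a time.

Request:
{"op": "carry_out", "data": {"fingers": [1,1,1], "translation": [[0,0,-0.04],[0,0,-0.02],[0,0,0]], "rotation": [[0,0,0],[0,0,0],[0,0,0]]}}

```text
time_s: 15.4
eef_pos: [667.7, 35.4, 258.9]
eef_rot: [0.165, 0.687, -0.164, 0.689]
wrist_force: [0.3, -0.8, -4.7]
opening: 0.161
```

Request:
{"op": "carry_out", "data": {"fingers": [1,1,1], "translation": [[0,0,-0.03],[0,0,-0.02],[0,0,0]], "rotation": [[0,0,0],[0,0,0],[0,0,0]]}}

```text
time_s: 15.7
eef_pos: [667.8, 35.5, 258.9]
eef_rot: [0.165, 0.686, -0.164, 0.69]
wrist_force: [-0.5, -0.0, -2.9]
opening: 0.16
```

Request:
{"op": "carry_out", "data": {"fingers": [1,1], "translation": [[0,0,-0.05],[0,0,-0.05]], "rotation": [[0,0,0],[0,0,0]]}}

```text
time_s: 15.9
eef_pos: [668.4, 35.8, 258.7]
eef_rot: [0.166, 0.684, -0.163, 0.692]
wrist_force: [-1.9, 1.3, 4.1]
opening: 0.162
```

```bash
python3 -c "
from ov import *
rem([667.3,35,259],TH)
print(sensors.state()['torque'])
s=sensors.state()['eef_pos'];ov([668.3,35.4,135],'pics/m.png',(330,150,450,250))
"
```

```text
t 15.9 pos [668.4  35.8 258.7] dT units [-0.028 -0.019  0.007] rot units [-0.01  0.13 -0.02] F [-1.9  1.3  4.1] op 0.162 q [-0.05  0.45  0.64  1.74  0.    1.99]
[ 0.1247577   0.54275266 -0.02903851]
```

View pics/m.png

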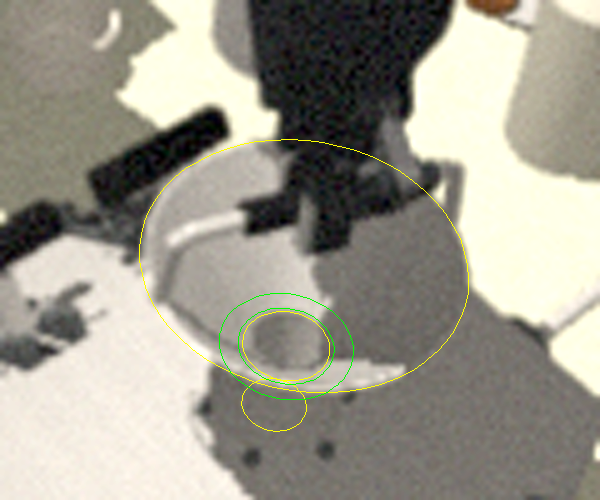

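Contact pushes back (+4 N against a -4.5 N weight reading), and the rim at (305,265) in the crop matches the seated overlay. I release and rise straight up.

Request:
{"op": "carry_out", "data": {"fingers": [0.9,0.7,0.5,0.4,0.4], "translation": [[0,0,0.02],[0,0,0],[0,0,0],[0,0,0],[0,0,0]], "rotation": [[0,0,0],[0,0,0],[0,0,0],[0,0,0],[0,0,0]]}}

```text
time_s: 16.45
eef_pos: [669.2, 35.4, 258.3]
eef_rot: [0.166, 0.683, -0.163, 0.692]
wrist_force: [-0.7, 0.4, -0.1]
opening: 0.599
```

```bash
python3 -c "
from ov import *
rem([667.3,35,359],TH)
ov([668.3,35.4,135],'pics/o.png',(330,150,450,250))
"
```

```text
t 16.45 pos [669.2  35.4 258.3] dT units [-0.048 -0.01   2.517] rot units [-0.01  0.14 -0.01] F [-0.7  0.4 -0.1] op 0.599 q [-0.05  0.45  0.64  1.74  0.    1.99]
```

View pics/o.png

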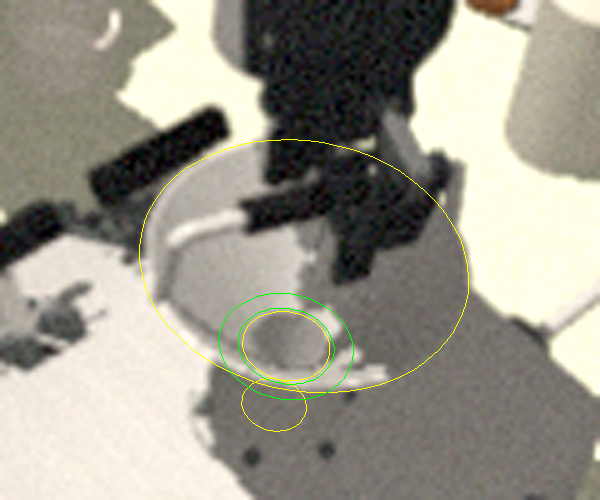

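Request:
{"op": "carry_out", "data": {"fingers": [0.3,0.3,0.3,0.3,0.3,0.3], "translation": [[-0.03,0,0.2],[0,0,0.3],[0,0,0.4],[0,0,0.5],[0,0,0.5],[-0.1,0,0.4]], "rotation": [[0,0,0],[0,0,0],[0,0,0],[0,0,0],[0,0,0],[0,0,0]]}}

```text
time_s: 17.1
eef_pos: [661.9, 35.4, 352.2]
eef_rot: [0.165, 0.685, -0.164, 0.69]
wrist_force: [0.6, 0.2, -0.0]
opening: 0.706
```

```bash
python3 -c "
from ov import *
rem([667.3,35,359],TH)
ov([668.3,35.4,135],'pics/p.png',(310,130,470,250))
"
```

```text
t 17.1 pos [661.9  35.4 352.2] dT units [ 0.134 -0.011  0.17 ] rot units [-0.01  0.08 -0.01] F [ 0.6  0.2 -0. ] op 0.706 q [-0.05  0.56  0.99  1.99  0.    1.99]
```

View pics/p.png

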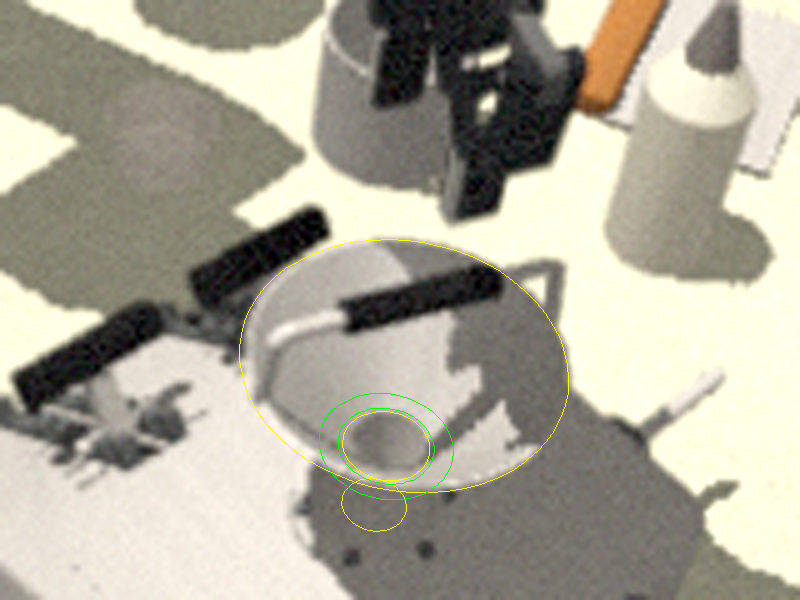

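Hopper stands in the neck, rim matching the seated overlay. I pull the arm clear and check both views.

Request:
{"op": "carry_out", "data": {"fingers": [0.3,0.3,0.3,0.3,0.3,0.3,0.3,0.3], "translation": [[-0.1,0,0.3],[-0.2,-0.4,0.2],[-0.3,-0.8,0],[-0.4,-0.8,0],[-0.4,-0.8,0],[-0.4,-0.8,0],[-0.4,-0.8,0],[-0.3,-0.6,0]], "rotation": [[0,0,0],[0,0,0],[0,0,0],[0,0,0],[0,0,0],[0,0,0],[0,0,0],[0,0,0]]}}

```text
time_s: 17.95
eef_pos: [556.0, -173.2, 377.1]
eef_rot: [0.163, 0.682, -0.163, 0.694]
wrist_force: [0.4, -0.3, -0.1]
opening: 0.699
```

```bash
cat > chk.py <<'E'
from ov import *
rem([667.3,35,359],TH)
ims={n:imaging.grab_frame(n) for n in P}
hp=np.array([668.3,35.4,135]);t=np.linspace(0,6.28,60)
for n,b in(('scene',(285,130,445,250)),('top',(240,80,400,235))):
    x0,y0,x1,y1=b;k=5 if n=='scene' else 3.8
    c=np.clip(cv2.resize(ims[n][y0:y1,x0:x1],None,fx=k,fy=k,interpolation=cv2.INTER_CUBIC)*1.6,0,255).astype(np.uint8)
    for z,r in((0,15),(45,19.5),(105,70)):
        uv=((proj(n,np.c_[hp[0]+r*np.cos(t),hp[1]+r*np.sin(t),0*t+hp[2]+z])-[x0,y0]+.5)*k).astype(int);cv2.polylines(c,[uv.reshape(-1,1,2)],True,(255,255,0),1)
    cv2.imwrite(f'pics/q_{n}.png',c[:,:,::-1])
    cv2.imwrite(f'pics/full_{n}.png',ims[n][:,:,::-1])
E
python3 chk.py
```

```text
t 17.95 pos [ 556.  -173.2  377.1] dT units [ 2.782  5.206 -0.452] rot units [ 0.04  0.18 -0.07] F [ 0.4 -0.3 -0.1] op 0.699 q [-0.42  0.3   0.68  1.94  0.    1.62]
```

View pics/q_scene.png

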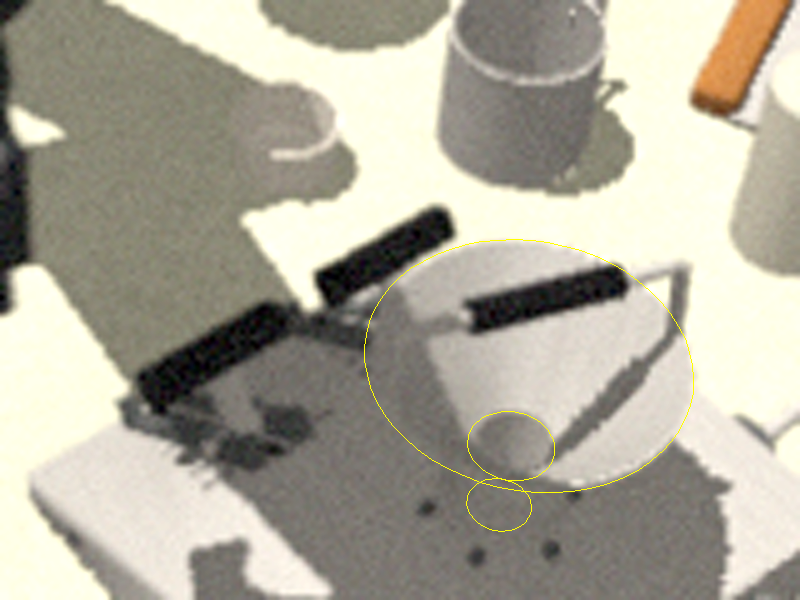

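View pics/q_top.png

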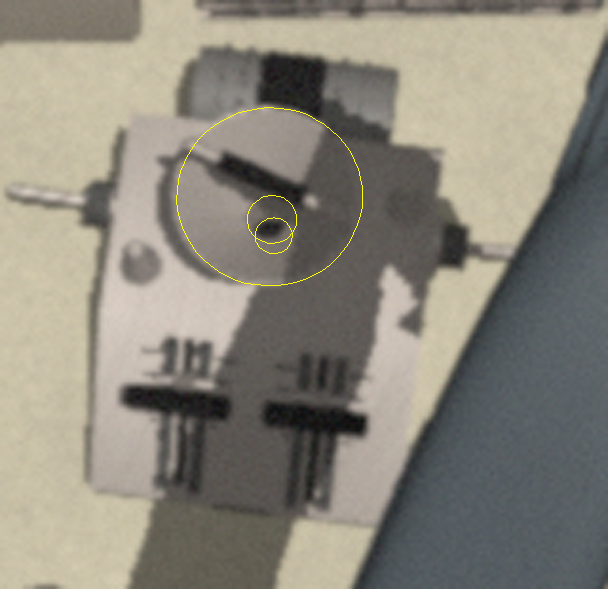

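View pics/full_scene.png

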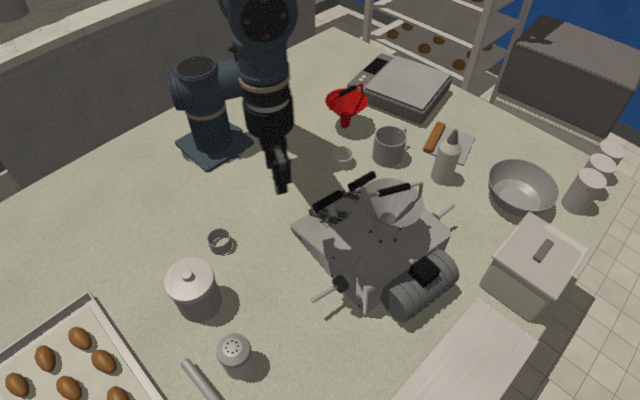

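```bash
python3 - <<'E'
from fit import *
ims={n:imaging.grab_frame(n) for n in P}
B={("scene","set"):(345,168,376,191),("scene","low"):(308,186,345,214),("top","set"):(268,176,302,194),("top","low"):(306,180,340,198)}
cs={}
for nm,g in(("set",[530.5,111.6,140.5]),("low",[515,2,141])):
    o={}
    for n in P:
        m=dark(n,ims[n],B[n,nm],45 if n=="scene" else 40);m=cv2.morphologyEx(m,cv2.MORPH_OPEN,np.ones((3,3),np.uint8));o[n]=mom(m);print(n,nm,o[n][0].round(1),o[n][3])
    q=least_squares(lambda v:np.ravel([bar(n,v,-.15)[0]-o[n][0] for n in P]),g,diff_step=2e-3);cs[nm]=q.x;print(nm,q.x.round(1),q.fun.round(2))
N=Rn.from_euler("ZY",[-.15,-th]).as_matrix();print("low in set frame",(N.T@(cs["low"]-cs["set"])).round(1))
h=proj("scene",[668.3,35.4,277])[0];print("grip pred",h,"obs",(285+549/5-.5,130+299/5-.5))
h=proj("top",[668.3,35.4,277])[0];print("top pred",h,"obs",(240+261/3.8-.5,80+177/3.8-.5))
print(tri((285+549/5-.5,130+299/5-.5),(240+261/3.8-.5,80+177/3.8-.5)))
s=sensors.state();print(s["time_s"],s["wrist_force"])
E
```

```text
scene set [361.4 180.9] 194
top set [287.5 185.5] 171
set [530.7 109.6 142. ] [-0.23  0.04 -0.21 -0.18]
scene low [327.5 200.9] 295
top low [321.3 190.1] 193
low [514.3   5.9 136.9] [ 0.45 -0.08  0.45  0.35]
low in set frame [  -3.5 -104.9   -3.8]
grip pred [392.63400442 189.97276092] obs (394.3, 189.3)
top pred [310.05839159 126.97500674] obs (308.1842105263158, 126.07894736842105)
(array([670.21165423,  39.9351465 , 277.26324146]), [array([ 0.5, -0.1]), array([0.2, 0.2])])
18.15 [ 0.0765031  -0.70987005 -0.03041301]
```

The grip centre shows about 5 mm off the neck axis along the handle, so I check for a tilt before handing in.

```bash
python3 - <<'E'
from h import *
im=cv2.imread("pics/full_top.png")[:,:,::-1];a=im[95:170,270:350]
im=cv2.imread("pics/full_scene.png")[:,:,::-1];b=im[165:250,345:435]
for n,x in(("r_t",a),("r_s",b)):
    y=cv2.resize(x,None,fx=7,fy=7,interpolation=cv2.INTER_CUBIC);y=255*(y/255.)**.55;cv2.imwrite(f"pics/{n}.png",y[:,:,::-1].astype(np.uint8))
E
```

```text
(no output)
```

View pics/r_t.png

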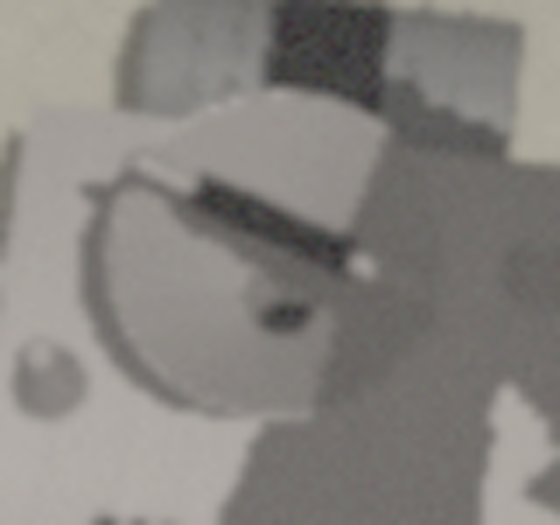

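View pics/r_s.png

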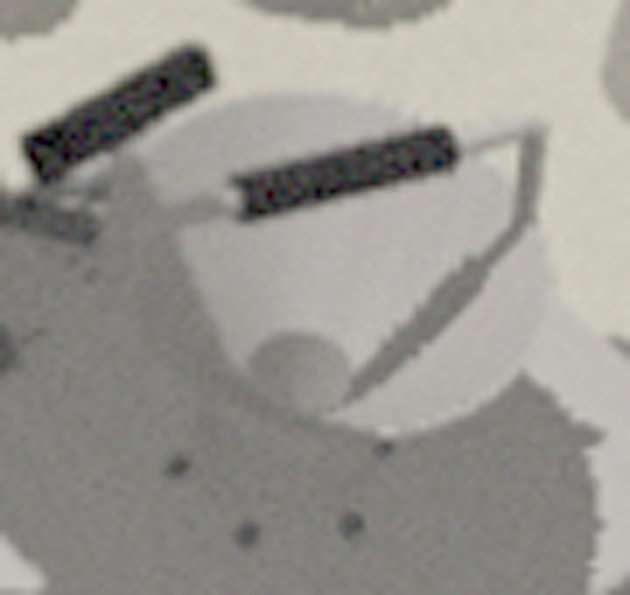

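```bash
python3 - <<'E'
from h import *
t=np.linspace(0,6.28,200)
for n in P:
    uv=proj(n,np.c_[668.3+70*np.cos(t),35.4+70*np.sin(t),0*t+240]);print(n,"L,T,R,B",uv.min(0).round(1),uv.max(0).round(1), proj(n,[668.3,35.4,240]).round(1))
    print("  dpx per +5mm y",(proj(n,[668.3,40.4,240])-proj(n,[668.3,35.4,240])).round(2))
print("obs top L 283.8 T 107.1 B 153.8; scene R 423.1 T 177.8 B 227.1")
# throat ring (45mm) centre
print(proj("scene",[668.3,35.4,180]),"obs",345+298/7-.5,165+370/7-.5)
print(proj("top",[668.3,35.4,180]),proj("top",[668.3,35.4,135]),"obs dark hole",270+285/7-.5,95+315/7-.5)
E
```

```text
scene L,T,R,B [357.4 177.4] [423.3 228.1] [[390.3 201.5]]
  dpx per +5mm y [[ 1.47 -1.27]]
top L,T,R,B [286.  107.8] [334.9 154.7] [[310.5 131.1]]
  dpx per +5mm y [[-1.75  0.03]]
obs top L 283.8 T 107.1 B 153.8; scene R 423.1 T 177.8 B 227.1
[[386.75922226 218.63658976]] obs 387.07142857142856 217.35714285714286
[[311.11697008 137.22982633]] [[311.56231987 141.54356769]] obs dark hole 310.2142857142857 139.5
```

The rim and throat agree with the seated model within about 1 px in scene. The two cameras bound any tilt to under about 2° (limit 4°). The nozzles are at their old pixels, and the bars are level in the top view. Handing in.

```bash
python3 -c "
from station import hand_in
print(hand_in())"
```

```text
the job is handed in; nothing more can be done
None
```

I did both parts of the job and handed it in at about 18 s of the 53 s allowed. `hand_in()` reported no verdict.

**Slide:** I gripped the right, low bar, raised it about 17 mm and moved it about 81 mm up the panel. I then lowered it into the notch with only spring force felt and released it. In the top view the two bars line up along the filler's yaw (7.75° measured, 7.5–8.5° expected). The set bar stayed within about 2.5 mm of its first measurement.

**Hopper:** I lifted the grey hopper out of its pot, leaving the red look-alike alone, and lowered it into the neck. Contact came at the expected depth with about 9 N, then I opened the fingers and moved the arm clear.

**Last checks:**
- **Seating:** in the scene picture, the rim and throat match the fully seated, upright model within about 1 px, except one throat reading at 1.3 px.
- **Nozzles:** the two on the deck are at their old pixels in the top view.
- **Other things around:** I only glanced at these in the last full scene picture; nothing looked moved.

**Checks that disagreed:**
- **Possible tilt:** the top view puts the rim and grip about 4–5 mm further left than expected. The scene view shows this only for the grip. Together they allow a tilt of at most about 2°, against the 4° limit.
- **Automatic bar fit:** it gave the low bar as 3.5 mm below the set one. The scene mask for it was contaminated by shadow, so I relied on the top view.

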